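# Daily check of the bench scale with stacked test weights

### The job

Do the daily scale check: turn the scale's red isolator handle fully to ON, then stack all the test weights on the scale's load pad, largest at the bottom and smallest on top, each one accurately centred on the pad and square with it, and leave the stack untouched for at least three seconds. Then lay all the weights back flat on the rubber mat, each directly on the mat and none on top of another, and only after that turn the handle fully back to OFF. Leave the bottle, beaker and jar where they are.

Things in the scene. Friction and masses are not known exactly. Their poses are not given: they have to be found in the camera images.
- weight_a: rectangular stainless test weight, 90 x 60 x 18 mm, 0.76 kg, the largest (x, y, z); origin at the centre of its underside, x along its length, z up. Starts flat on the mat; may be absent
- weight_b: rectangular stainless test weight, 74 x 50 x 20 mm, 0.58 kg, second largest (x, y, z); origin at the centre of its underside, x along its length, z up. Starts flat on the mat; may be absent
- weight_c: rectangular stainless test weight, 58 x 42 x 22 mm, 0.42 kg, third (x, y, z); origin at the centre of its underside, x along its length, z up. Starts flat on the mat; may be absent
- weight_d: rectangular stainless test weight, 44 x 34 x 24 mm, 0.28 kg, the smallest (x, y, z); origin at the centre of its underside, x along its length, z up. Starts flat on the mat; may be absent
- scale: fixed bench scale: square housing 184 x 184 mm with an aluminium platform whose top is 52 mm above the bench and, in its middle, a raised grey rectangular load pad 100 x 70 mm (x, y) and 3 mm high. Origin on the bench under its centre; x along the pad's long side
- pad_centre (a point): centre of the top face of the scale's load pad, 55 mm above the bench; axes as the scale's
- mat: flat black rubber storage mat fixed to the bench, 250 x 250 x 4 mm; origin at the centre of its underside
- isolator: rotary power isolator of the scale, a grey box 110 x 110 x 59 mm with a yellow top plate, fixed to the bench; origin under its centre; it stands to the left or to the right of the scale, the mat on the other side
- handle (a joint): angle of the isolator's red bar handle: 0 = OFF (bar along the isolator's x axis, the white mark towards its -x), 1.31 = ON (turned 75 degrees clockwise seen from above, end stop at both ends, friction holds it)
- handle_grip (a point): point on the handle's axis at grip height, 92 mm above the bench, turning with the handle; its x axis runs along the bar. The bar is 80 mm long, 16 mm thick (y), from 70 to 106 mm above the bench
- wash_bottle: white wash bottle, 54 mm wide, 130 mm tall, bystander; origin under its centre
- beaker: open stainless beaker, 76 mm wide, 85 mm tall, bystander; origin under its centre
- jar: amber jar with white lid, 48 mm wide, 60 mm tall, bystander; origin under its centre
There are look-alikes about, which are no part of the job. Leave any brown look-alike of the weight_c alone. What is shaped like the isolator but orange is not meant.

How it is judged:
By the outcome, as a careful person would: the job done as asked, in the order asked, and still so for the second after the job is handed in, with the robot touching nothing.
Of weight_a, weight_b, weight_c, weight_d only 2 to 3 are there at a start; the rules pass over those that are not, and their reading is None.
At some moment in a run one of weight_a, weight_d may be knocked a few centimetres aside while the robot is not near it.
Once in a run the grip may slacken for a moment while it holds something.
It also fails if it takes over 210 s, if anything falls off the work surface, if the arm or the gripper's body presses on something with over 40 N, if the wrist force passes 120 N, or if a joint passes its speed limit or range.

### The arm

A 6-joint arm with a two-finger parallel gripper is mounted at the origin on the work surface. World frame = base frame: x ahead of the robot, y to its left, z up, the work surface at z = 0. Lengths are in m, angles in rad, forces in N, time in s.
With the tool pointing down it reaches from about 0.35 to 0.775 m from the base axis. Payload 7.3 kg.
Tool frame: the origin (TCP) lies at the very end of the fingers, on their centre line; the grasp point (between the pads) lies 19 mm behind it; z points along the fingers, y is the line along which they close (so a half turn about z gives the same grasp; the last joint's range is limited). The gripper opens to 92 mm and grips with 3 to 60 N. Pads are 19 mm wide; open, the fingers measure 130 mm over their backs; the gripper's body (75 mm by 190 mm) begins 47 mm behind the grasp point.
Start: joints at [1.127, 0.342, 1.524, -0, 1.275, -0.146], TCP at [0.154, 0.502, 0.227] pointing down, gripper open.
Joint ranges: [-2.53, 2.53], [-0.77, 2.02], [0.04, 2.7], [-1, 4.14], [0.28, 2.66], [-3.11, 3.11]. Speed limits (rad/s): [2.57, 2.57, 3.14, 3.14, 3.14, 3.14].

### API

Orientations are given as [roll, pitch, yaw] about the fixed x, y, z axes, in that order (R = Rz(yaw) Ry(pitch) Rx(roll)).
In Python, from cell import telemetry, eyes, job gives the robot as it stands.
- The arm moves only by the tool apply_moves, never from a script. Its arguments are lists of equal length, an entry for each row: "delta_pos": the shift along the world's x, y, z each as a share of 0.4 m, from -1 to 1, a list of three; "dr": the turn, a rotation vector about the world's x, y, z each as a share of 0.5 rad, from -1 to 1, a list of three; "jaw": the opening, from 0 (shut) to 1 (fully open). A call has 1 to 8 rows; each row is the pose to reach, as a shift and turn from the pose commanded when the call began; what a row does not reach only later rows make up. A row lasts 1/12 s, in which the tool goes at most 41.7 mm and 7.16 degrees, less where a joint would pass 70% of its speed; a pose out of reach is approached as far as the arm can. A call with a number of a shift or a turn outside -1 to 1 is refused whole. A call with a gripper value outside its range is refused whole. The fingers move at their own pace and stop on an object; "force" is the grip in N (left out, the last holds). Time passes only in rows, so rows that repeat a pose let the fingers close. It gives the time, the measured TCP pose, the force, the opening and the grip force at its end, in the units of the state.
- telemetry.observe(): the state, without advancing time (a new reading comes with each control period).
- eyes.read_camera(name): name is "scene" or "top" or "wrist"; returns the picture (420x560x3 uint8, red, green, blue); there is no depth.
- eyes.camera_model(name): a dict with "vertical_fov" (degrees; the focal length in pixels is half the picture's height over the tangent of half this angle, whatever the lens; pixels are square), "cx", "cy" (the principal point, pixels), "k1" (the pictures are not rectified: a ray, as slopes to the right and down, at radius r is drawn at 1 + k1 r^2 times it, then the intrinsics apply), "rvec" (rotation vector, rad) and "tvec" (3), from world to camera coordinates, as OpenCV has them; the wrist camera has in their place "hand_eye" (4x4, takes a point from camera to tool coordinates, whose origin is the TCP and whose axes are the flange's). Camera axes: x right, y down, z forward; pixel columns grow to the right and rows downward; lengths in m; the calibration is good to about 2 mm. A picture is of the moment at which its call begins: read the wrist's pose just before it. camera_model takes no time and is no camera call.
- job.hand_in(): hands the job in; it is judged then, once.
The state is a dict: "time": time; "qpos": joint angles; "qvel": joint speeds; "joint_efforts": joint torques, N m; "tool_pos": TCP position; "tool_rot": TCP orientation; "contact_force": force on the tool from outside, world axes, zero at the start; "torque": the same for the moment, N m; "opening": finger opening in m; "grip_force": force on a finger pad.
Only numpy, scipy, OpenCV 4.12 (cv2) and the standard library are available. Lean on these libraries where they do the work, as an engineer would, in place of code of your own. Each camera call takes 0.05 s, during which the arm holds its last target. There are 200 camera calls.

## Working session

There is one attempt and no reset: what is moved stays moved. The work goes in short steps, Python scripts to look and compute and a tool call to move; the robot and the scene stay as the last step left them, time stands still between calls to the robot, and variables do not carry over. Pictures are saved under pics/ and viewed, at most 14 in all, crops included, and the job is handed in when it is done.

Besides the shell and the picture viewer there is one more tool, called after ">>>" as a command line: name --argument value ..., lists and objects as JSON in quotes. apply_moves: Moves the arm, as the interface text tells. Its arguments: {"type":"object","properties":{"delta_pos":{"type":"array"},"dr":{"type":"array"},"jaw":{"type":"array"},"force":{"type":"number"}},"required":["delta_pos","dr","jaw"]}

```bash
ls; mkdir -p pics; python3 - <<'E'
from cell import telemetry, eyes, job
import cv2
print(telemetry.observe())
for n in("scene","top","wrist"):
    m=eyes.camera_model(n); print(n,m)
    im=eyes.read_camera(n); cv2.imwrite(f"pics/{n}0.png",im[:,:,::-1])
E
```

```text
pics
{'time': 0.0, 'qpos': array([ 1.12701613e+00,  3.42756685e-01,  1.52500250e+00, -2.36755819e-05,
        1.27537992e+00, -1.46023541e-01]), 'qvel': array([-0.00059894,  0.00051562, -0.00061118, -0.00086133, -0.0005431 ,
       -0.00103813]), 'joint_efforts': array([-3.45735258e-03, -4.31248856e+01, -2.44217670e+01,  7.14094844e-02,
        5.61678526e-02, -1.46672051e-04]), 'tool_pos': array([0.15384829, 0.5015379 , 0.2260324 ]), 'tool_rot': array([-3.14005937e+00, -2.02617443e-04,  2.84384275e+00]), 'contact_force': array([ 0.3062189 ,  0.1158914 , -0.28814776]), 'torque': array([ 0.01209742,  0.01222281, -0.06674533]), 'grip_force': 0.0, 'opening': 0.09238165375455595}
scene {'vertical_fov': 47.58073791170905, 'cx': 284.5577176839502, 'cy': 211.69206019088452, 'k1': 0.001857712228822042, 'rvec': array([ 1.50468192,  2.10257771, -0.79143375]), 'tvec': array([ 0.17951032, -0.33534566,  1.74117478])}
top {'vertical_fov': 48.050957726655824, 'cx': 285.8785796161146, 'cy': 208.70405075290128, 'k1': -0.04635043581139662, 'rvec': array([ 2.15235143, -2.09225507,  0.21196687]), 'tvec': array([-0.03723182,  0.55340774,  1.4812659 ])}
wrist {'vertical_fov': 68.86865994876473, 'cx': 278.9516694462704, 'cy': 209.73402371807245, 'k1': -0.061108580049570614, 'hand_eye': array([[ 7.48809021e-05, -9.57964184e-01, -2.86887812e-01,
         7.82367085e-02],
       [ 9.99999996e-01,  8.64741553e-05, -2.77399090e-05,
         2.68680458e-04],
       [ 5.13822205e-05, -2.86887809e-01,  9.57964186e-01,
        -1.57454931e-01],
       [ 0.00000000e+00,  0.00000000e+00,  0.00000000e+00,
         1.00000000e+00]])}
```

View pics/top0.png

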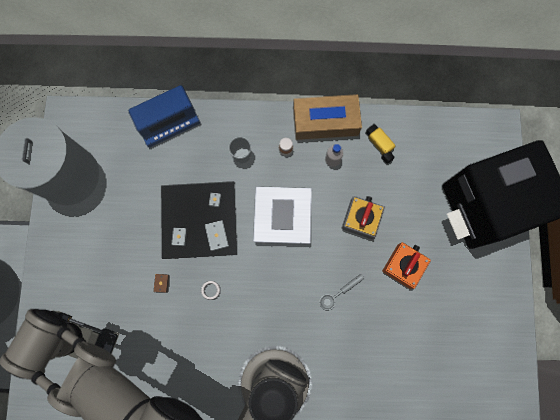

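View pics/scene0.png

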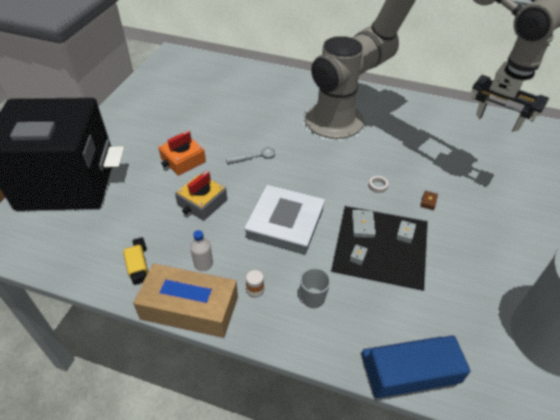

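Mat at px (199,220) with three weights, at (215,200), (179,237) and (217,236). The scale is at (283,216), the yellow isolator at (364,217), the orange decoy at (407,265) and the brown decoy at (161,284). Next I'll localise them.

```bash
cat > h.py <<'E'
import numpy as np, cv2
from scipy.spatial.transform import Rotation as R
from cell import telemetry, eyes, job
def shot(n):
    """image, K, k1, camera->world R, camera centre"""
    s=telemetry.observe(); m=eyes.camera_model(n); im=eyes.read_camera(n)[:,:,::-1].copy()
    f=210/np.tan(np.radians(m["vertical_fov"])/2)
    K=np.array([[f,0,m["cx"]],[0,f,m["cy"]],[0,0,1]])
    if n=="wrist":
        T=np.eye(4); T[:3,:3]=R.from_euler("xyz",s["tool_rot"]).as_matrix(); T[:3,3]=s["tool_pos"]
        T=T@m["hand_eye"]; Rc=T[:3,:3]; c=T[:3,3]
    else:
        Rc=R.from_rotvec(m["rvec"]).as_matrix().T; c=-Rc@m["tvec"]
    return im,(K,np.array([m["k1"],0,0,0,0]),Rc,c)
def w(px,cam,z):
    K,d,Rc,c=cam
    u=cv2.undistortPoints(np.array(px,float).reshape(-1,1,2),K,d).reshape(-1,2)
    r=np.c_[u,np.ones(len(u))]@Rc.T
    return c+r*((z-c[2])/r[:,2])[:,None]
def proj(p,cam):
    K,d,Rc,c=cam
    p=(np.array(p,float).reshape(-1,3)-c)@Rc
    return cv2.projectPoints(p,np.zeros(3),np.zeros(3),K,d)[0].reshape(-1,2)
def rects(mask,cam,z,amin=30):
    """world minAreaRects (centre, long, short, yaw of long axis in deg) of blobs"""
    out=[]
    for c in cv2.findContours(mask.astype(np.uint8),cv2.RETR_EXTERNAL,cv2.CHAIN_APPROX_NONE)[0]:
        if cv2.contourArea(c)<amin: continue
        q=w(c,cam,z)[:,:2]; (x,y),(a,b),t=cv2.minAreaRect((q*1000).astype(np.float32))
        if a<b: a,b,t=b,a,t+90
        out.append((round(x,1),round(y,1),round(a,1),round(b,1),round((t+90)%180-90,1),c.reshape(-1,2).mean(0).astype(int).tolist()))
    return out
def st():
    s=telemetry.observe(); print("t",round(s["time"],2),"pos",s["tool_pos"].round(4),"rot",np.degrees(s["tool_rot"]).round(2),"op",round(s["opening"],4),"F",s["contact_force"].round(1))
    return s
E
python3 - <<'E'
from h import *
im,cam=shot("top")
hsv=cv2.cvtColor(im,cv2.COLOR_BGR2HSV); H,S,V=cv2.split(hsv)
roi=np.zeros_like(V); roi[185:258,163:237]=1
print("weights",rects((V>90)&(roi>0),cam,.025))
print("mat centre",w([199,220],cam,.004))
roi[:]=0; roi[180:250,250:316]=1
print("scale",rects((V>225)&(roi>0),cam,.052))
roi[:]=0; roi[195:236,268:300]=1
print("pad",rects((V<190)&(roi>0),cam,.055))
roi[:]=0; roi[185:245,335:390]=1
print("handle",rects((S>150)&((H<5)|(H>174))&(roi>0),cam,.106))
print("yellow",rects((S>100)&(H>15)&(H<32)&(roi>0),cam,.059))
big=cv2.hconcat([cv2.resize(im[185:260,160:240],None,fx=5,fy=5,interpolation=2),cv2.resize(im[185:260,330:400],None,fx=5,fy=5,interpolation=2)])
cv2.imwrite("pics/topcrop.png",big)
E
```

```text
weights [(396.3, 201.5, 130.4, 6.5, -88.3, [216, 256]), (457.7, 329.3, 56.6, 43.0, -1.8, [178, 236]), (465.5, 204.9, 88.9, 61.2, 16.0, [216, 234]), (585.3, 217.9, 44.7, 35.0, -4.8, [214, 198])]
mat centre [[0.51695156 0.26819769 0.004     ]]
scale [(536.4, -10.0, 180.1, 178.8, -0.3, [282, 214])]
pad [(536.4, -9.6, 99.3, 71.1, 1.4, [282, 214])]
handle [(536.4, -275.1, 77.5, 16.1, -20.4, [366, 213])]
yellow [(536.6, -275.9, 100.6, 100.2, 72.1, [364, 216])]
```

View pics/topcrop.png

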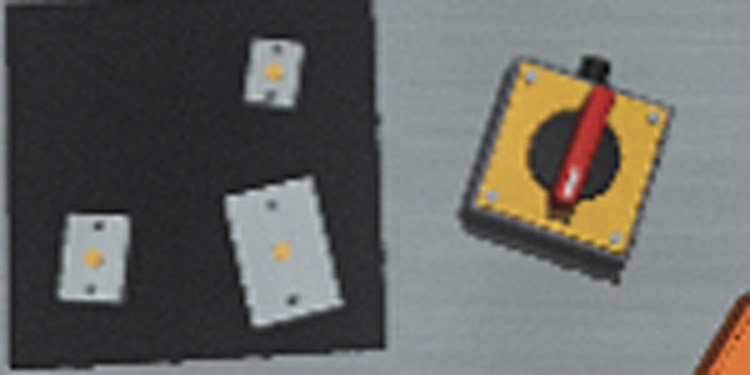

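Weights a, c and d are present (b is absent). The handle's white mark points towards -x, so OFF is a bar yaw of about -20°. I'm swinging over to the isolator.

>>> apply_moves --delta_pos '[[0.2, -0.16, 0], [0.4, -0.33, 0], [0.6, -0.5, 0], [0.6, -0.5, 0], [0.6, -0.5, 0], [0.6, -0.5, 0], [0.6, -0.5, 0], [0.6, -0.5, 0]]' --dr '[[0, 0, 0], [0, 0, 0], [0, 0, 0], [0, 0, 0], [0, 0, 0], [0, 0, 0], [0, 0, 0], [0, 0, 0]]' --jaw '[1, 1, 1, 1, 1, 1, 1, 1]' --force 30

```text
time: 0.87
tool_pos: [0.397, 0.299, 0.2267]
tool_rot: [-3.141, 0.001, 2.841]
contact_force: [0.2, -0.3, -0.1]
opening: 0.0919
grip_force: 0.0
```

>>> apply_moves --delta_pos '[[0.2, -0.75, 0], [0.2, -0.75, 0], [0.2, -0.75, 0], [0.2, -0.75, 0], [0.2, -0.75, 0], [0.2, -0.75, 0], [0.2, -0.75, 0], [0.2, -0.75, 0]]' --dr '[[0, 0, 0], [0, 0, 0], [0, 0, 0], [0, 0, 0], [0, 0, 0], [0, 0, 0], [0, 0, 0], [0, 0, 0]]' --jaw '[1, 1, 1, 1, 1, 1, 1, 1]'

```text
time: 1.53
tool_pos: [0.4748, -0.0023, 0.2267]
tool_rot: [-3.14, 0.001, 2.841]
contact_force: [0.8, 0.3, -0.4]
opening: 0.0919
grip_force: 0.0
```

>>> apply_moves --delta_pos '[[0.15, -0.68, 0], [0.15, -0.68, 0], [0.15, -0.68, 0], [0.15, -0.68, 0], [0.15, -0.68, 0], [0.15, -0.68, 0], [0.15, -0.68, 0], [0.15, -0.68, 0]]' --dr '[[0, 0, 0], [0, 0, 0], [0, 0, 0], [0, 0, 0], [0, 0, 0], [0, 0, 0], [0, 0, 0], [0, 0, 0]]' --jaw '[1, 1, 1, 1, 1, 1, 1, 1]'

```text
time: 2.2
tool_pos: [0.5341, -0.2757, 0.2256]
tool_rot: [-3.14, 0.0, 2.839]
contact_force: [-0.8, 0.3, -0.4]
opening: 0.0922
grip_force: 0.0
```

```bash
cat > hd.py <<'E'
from h import *
st()
im,cam=shot("wrist")
H,S,V=cv2.split(cv2.cvtColor(im,cv2.COLOR_BGR2HSV))
print("handle",rects((S>150)&((H<6)|(H>174)),cam,.106,300))
print("yellow",rects((S>100)&(H>15)&(H<32),cam,.059,1000))
import sys; cv2.imwrite(f"pics/{sys.argv[1]}.png",im)
E
python3 hd.py wh0
```

```text
t 2.2 pos [ 0.5341 -0.2757  0.2256] rot [-1.7991e+02  1.0000e-02  1.6266e+02] op 0.0922 F [-0.8  0.3 -0.4]
handle [(533.3, -273.1, 81.1, 16.8, -20.3, [280, 202]), (387.0, -405.6, 76.7, 31.4, -30.8, [86, 90])]
yellow [(772.0, -171.0, 377.7, 20.7, 72.8, [404, 341]), (534.9, -273.9, 100.4, 99.5, 72.7, [280, 190]), (383.9, -413.2, 103.6, 97.0, -28.0, [121, 89])]
```

View pics/wh0.png

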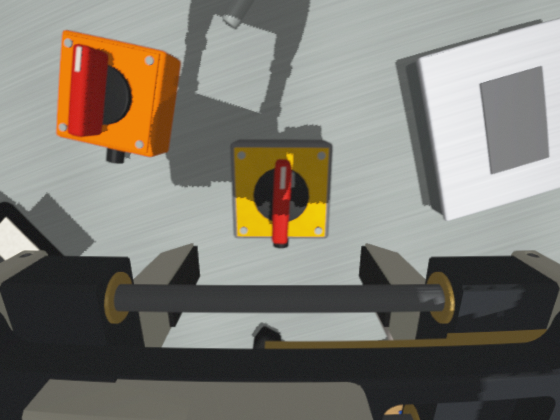

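The yellow isolator's handle is centred at px (280,202), world (0.534,-0.274), bar yaw -20°, housing yaw -17.6°. Descend and grip.

>>> apply_moves --delta_pos '[[0, 0.005, -0.1], [0, 0.005, -0.2], [0, 0.005, -0.28], [0, 0.005, -0.34], [0, 0.005, -0.375], [0, 0.005, -0.375], [0, 0.005, -0.375], [0, 0.005, -0.375]]' --dr '[[0, 0, -0.105], [0, 0, -0.105], [0, 0, -0.105], [0, 0, -0.105], [0, 0, -0.105], [0, 0, -0.105], [0, 0, -0.105], [0, 0, -0.105]]' --jaw '[0.7, 0.7, 0.7, 0.7, 0.7, 0.7, 0.7, 0.5]' --force 30

```text
time: 2.92
tool_pos: [0.5348, -0.2678, 0.0782]
tool_rot: [-3.141, 0.002, 2.792]
contact_force: [0.2, -0.3, 0.2]
opening: 0.0611
grip_force: 0.0
```

>>> apply_moves --delta_pos '[[0, 0, 0], [0, 0, 0], [0, 0, 0], [0, 0, 0], [0, 0, 0], [0, 0, 0], [0, 0, 0], [0, 0, 0]]' --dr '[[0, 0, 0], [0, 0, 0], [0, 0, 0], [0, 0, 0], [0, 0, 0], [0, 0, 0], [0, 0, 0], [0, 0, 0]]' --jaw '[0, 0, 0, 0, 0, 0, 0, 0]'

```text
time: 3.58
tool_pos: [0.5322, -0.2735, 0.0771]
tool_rot: [-3.133, 0.001, 2.791]
contact_force: [-8.8, -19.2, -0.7]
opening: 0.0156
grip_force: 30.0
```

>>> apply_moves --delta_pos '[[-0.006, -0.015, 0], [-0.006, -0.015, 0], [-0.006, -0.015, 0], [-0.006, -0.015, 0], [-0.006, -0.015, 0], [-0.006, -0.015, 0], [-0.006, -0.015, 0], [-0.006, -0.015, 0]]' --dr '[[0, 0, 0], [0, 0, -0.1], [0, 0, -0.22], [0, 0, -0.35], [0, 0, -0.48], [0, 0, -0.61], [0, 0, -0.74], [0, 0, -0.87]]' --jaw '[0, 0, 0, 0, 0, 0, 0, 0]' --force 45

```text
time: 4.25
tool_pos: [0.533, -0.2723, 0.0771]
tool_rot: [3.138, 0.0, 2.354]
contact_force: [5.5, 8.1, 1.4]
opening: 0.0156
grip_force: 45.0
```

>>> apply_moves --delta_pos '[[0, 0, 0], [0, 0, 0], [0, 0, 0], [0, 0, 0], [0, 0, 0], [0, 0, 0], [0, 0, 0], [0, 0, 0]]' --dr '[[0, 0, -0.11], [0, 0, -0.22], [0, 0, -0.33], [0, 0, -0.44], [0, 0, -0.55], [0, 0, -0.66], [0, 0, -0.77], [0, 0, -0.87]]' --jaw '[0, 0, 0, 0, 0, 0, 0, 0]'

```text
time: 4.92
tool_pos: [0.5345, -0.2713, 0.0771]
tool_rot: [3.135, -0.001, 1.919]
contact_force: [12.5, 10.9, -0.8]
opening: 0.0154
grip_force: 45.0
```

>>> apply_moves --delta_pos '[[0.004, 0.003, 0], [0.006, 0.005, 0], [0.006, 0.005, 0], [0.006, 0.005, 0], [0.006, 0.005, 0], [0.006, 0.005, 0], [0.006, 0.005, 0], [0.006, 0.005, 0]]' --dr '[[0, 0, -0.12], [0, 0, -0.24], [0, 0, -0.36], [0, 0, -0.48], [0, 0, -0.6], [0, 0, -0.7], [0, 0, -0.8], [0, 0, -0.9]]' --jaw '[0, 0, 0, 0, 0, 0, 0, 0]'

```text
time: 5.58
tool_pos: [0.5363, -0.271, 0.0771]
tool_rot: [3.137, -0.001, 1.471]
contact_force: [9.2, 7.4, -1.1]
opening: 0.0159
grip_force: 46.6
```

>>> apply_moves --delta_pos '[[0, 0, 0], [0, 0, 0], [0, 0, 0], [0, 0, 0]]' --dr '[[0, 0, -0.03], [0, 0, -0.03], [0, 0, -0.03], [0, 0, -0.03]]' --jaw '[0, 0, 0, 0]'

```text
time: 5.92
tool_pos: [0.5363, -0.2708, 0.0771]
tool_rot: [3.137, -0.001, 1.46]
contact_force: [8.1, 5.3, -1.6]
opening: 0.016
grip_force: 47.3
```

```bash
python3 -c "
from h import *
s=st(); print(s['torque'],s['qpos'])"
```

```text
t 5.92 pos [ 0.5363 -0.2708  0.0771] rot [ 1.7976e+02 -4.0000e-02  8.3620e+01] op 0.016 F [ 8.1  5.3 -1.6]
[ 0.74756079 -1.22460993  1.25858159] [-0.59649196  0.62410242  1.49802959  0.00302374  1.01616687 -0.48679645]
```

The torque has built up at the stop. Release, rise and check.

>>> apply_moves --delta_pos '[[0, 0, 0], [0, 0, 0], [0, 0, 0], [0, 0, 0], [0, 0, 0.1], [0, 0, 0.2], [0, 0, 0.3], [0, 0, 0.38]]' --dr '[[0, 0, 0], [0, 0, 0], [0, 0, 0], [0, 0, 0], [0, 0, 0], [0, 0, 0], [0, 0, 0], [0, 0, 0]]' --jaw '[0.7, 0.7, 0.7, 0.7, 0.7, 0.7, 0.8, 1]'

```text
time: 6.58
tool_pos: [0.5341, -0.2725, 0.2319]
tool_rot: [3.139, 0.001, 1.456]
contact_force: [0.4, -0.2, -0.1]
opening: 0.0649
grip_force: 0.0
```

```bash
python3 hd.py wh1
```

```text
t 6.58 pos [ 0.5341 -0.2725  0.2319] rot [1.7988e+02 7.0000e-02 8.3410e+01] op 0.0649 F [ 0.4 -0.2 -0.1]
handle [(535.7, -272.5, 80.2, 16.5, 88.1, [280, 201])]
yellow [(626.1, -486.9, 407.3, 21.2, -6.6, [361, 342]), (782.2, -327.1, 87.8, 60.6, 40.3, [495, 212]), (535.5, -275.5, 101.5, 101.4, 72.5, [280, 190]), (816.3, -185.6, 171.1, 61.6, -84.8, [534, 74])]
```

>>> apply_moves --delta_pos '[[-0.03, 0.1, 0.05], [-0.03, 0.2, 0.05], [-0.03, 0.3, 0.05], [-0.03, 0.42, 0.05], [-0.03, 0.42, 0.05], [-0.03, 0.42, 0.05], [-0.03, 0.42, 0.05]]' --dr '[[0, 0, -0.2], [0, 0, -0.4], [0, 0, -0.6], [0, 0, -0.78], [0, 0, -0.78], [0, 0, -0.78], [0, 0, -0.78]]' --jaw '[1, 1, 1, 1, 1, 1, 1]'

```text
time: 7.22
tool_pos: [0.5221, -0.1044, 0.2487]
tool_rot: [3.141, 0.001, 1.068]
contact_force: [0.1, -0.0, 0.2]
opening: 0.092
grip_force: 0.0
```

>>> apply_moves --delta_pos '[[-0.03, 0.1, 0.05], [-0.03, 0.2, 0.05], [-0.03, 0.3, 0.05], [-0.03, 0.42, 0.05], [-0.03, 0.42, 0.05], [-0.03, 0.42, 0.05], [-0.03, 0.42, 0.05]]' --dr '[[0, 0, -0.2], [0, 0, -0.4], [0, 0, -0.6], [0, 0, -0.78], [0, 0, -0.78], [0, 0, -0.78], [0, 0, -0.78]]' --jaw '[1, 1, 1, 1, 1, 1, 1]'

```text
time: 7.8
tool_pos: [0.5105, 0.0624, 0.2684]
tool_rot: [3.141, 0.001, 0.677]
contact_force: [0.2, -0.6, 0.2]
opening: 0.0916
grip_force: 0.0
```

>>> apply_moves --delta_pos '[[-0.03, 0.1, 0], [-0.03, 0.2, 0], [-0.03, 0.3, 0], [-0.03, 0.42, 0], [-0.03, 0.42, 0], [-0.03, 0.42, 0], [-0.03, 0.42, 0], [-0.03, 0.42, 0]]' --dr '[[0, 0, -0.2], [0, 0, -0.4], [0, 0, -0.6], [0, 0, -0.78], [0, 0, -0.78], [0, 0, -0.78], [0, 0, -0.78], [0, 0, -0.78]]' --jaw '[1, 1, 1, 1, 1, 1, 1, 1]'

```text
time: 8.47
tool_pos: [0.4988, 0.2295, 0.2685]
tool_rot: [3.141, 0.001, 0.285]
contact_force: [-0.2, 0.1, -0.3]
opening: 0.0915
grip_force: 0.0
```

```bash
cat > mat.py <<'E'
from h import *
import sys
st()
im,cam=shot("wrist")
H,S,V=cv2.split(cv2.cvtColor(im,cv2.COLOR_BGR2HSV))
m=(V>85)
for z in (.022,.026,.028): print(z,*[r for r in rects(m,cam,z,300) if r[2]<110],sep="\n  ")
cv2.imwrite(f"pics/{sys.argv[1]}.png",im)
E
python3 mat.py wm0
```

```text
t 8.47 pos [0.4988 0.2295 0.2685] rot [1.7995e+02 3.0000e-02 1.6320e+01] op 0.0915 F [-0.2  0.1 -0.3]
0.022
0.026
0.028
```

View pics/wm0.png

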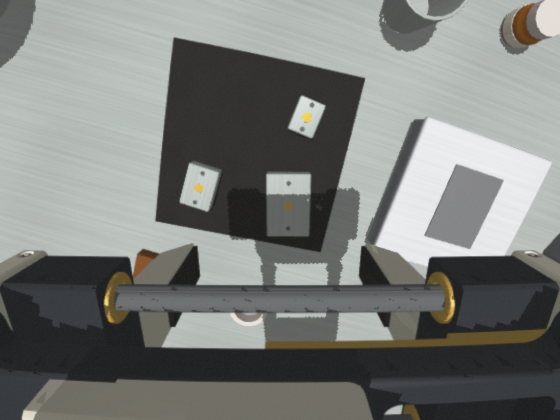

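The wrist view shows a at (288,205), partly in shadow, c at (200,186), d at (306,117) and the pad at (465,207). The table blob encloses the mat, so I need to list all the contours.

```bash
sed -i 's/RETR_EXTERNAL/RETR_LIST/' h.py
cat > mat.py <<'E'
from h import *
import sys
st()
im,cam=shot("wrist")
g=cv2.cvtColor(im,cv2.COLOR_BGR2GRAY)
for nm,z,L,W in (("a",.022,90,60),("c",.026,58,42),("d",.028,44,34)):
    for r in sorted(set(rects(g>65,cam,z,300)+rects(g>85,cam,z,300))):
        if abs(r[2]-L)<6 and abs(r[3]-W)<6: print(nm,r)
for z,L,W in((.055,100,70),(.004,250,250)):
    for r in sorted(set(rects(g>65,cam,z,300)+rects((g>65)&(g<165),cam,z,300))):
        if abs(r[2]-L)<6 and abs(r[3]-W)<6: print("pad/mat",r)
cv2.imwrite(f"pics/{sys.argv[1]}.png",im)
E
python3 mat.py wm1
```

```text
t 8.52 pos [0.4987 0.2296 0.2687] rot [1.7996e+02 2.0000e-02 1.6290e+01] op 0.0917 F [-0.4 -0.6 -0.3]Traceback (most recent call last):
  File "mat.py", line 7, in <module>
    for r in sorted(set(rects(g>65,cam,z,300)+rects(g>85,cam,z,300))):
                    ~~~^^^^^^^^^^^^^^^^^^^^^^^^^^^^^^^^^^^^^^^^^^^^^
TypeError: unhashable type: 'list'
```

```bash
sed -i 's/astype(int).tolist()))/astype(int).tolist().__repr__()))/' h.py; python3 mat.py wm1
```

```text
t 8.57 pos [0.4986 0.2298 0.2688] rot [1.7997e+02 1.0000e-02 1.6280e+01] op 0.0917 F [-0.4  0.4 -0.1]
a (466.9, 207.6, 92.6, 61.1, 16.2, '[288, 203]')
a (466.9, 207.7, 89.8, 60.8, 16.3, '[288, 203]')
c (458.6, 329.6, 62.1, 43.5, -2.2, '[199, 186]')
c (458.8, 329.3, 63.6, 45.2, -2.3, '[199, 186]')
d (584.3, 219.4, 44.5, 35.2, -5.7, '[306, 116]')
d (584.3, 219.4, 45.3, 36.2, -5.9, '[306, 116]')
d (765.9, -4.7, 46.9, 33.9, 42.7, '[524, 26]')
pad/mat (535.0, -7.5, 98.5, 70.2, -0.3, '[463, 206]')
pad/mat (517.8, 272.2, 250.9, 250.9, 4.9, '[253, 143]')
```

>>> apply_moves --delta_pos '[[-0.08, -0.055, -0.08], [-0.08, -0.055, -0.17], [-0.08, -0.055, -0.26], [-0.08, -0.055, -0.35], [-0.08, -0.055, -0.44], [-0.08, -0.055, -0.52], [-0.08, -0.055, -0.52], [-0.08, -0.055, -0.52]]' --dr '[[0, 0, 0], [0, 0, 0], [0, 0, 0], [0, 0, 0], [0, 0, 0], [0, 0, 0], [0, 0, 0], [0, 0, 0]]' --jaw '[1, 1, 1, 1, 1, 1, 1, 1]' --force 35

```text
time: 9.28
tool_pos: [0.4655, 0.209, 0.0603]
tool_rot: [3.141, 0.003, 0.286]
contact_force: [0.3, 0.0, 0.3]
opening: 0.0917
grip_force: 0.0
```

```bash
python3 - <<'E'
from h import *
st(); im,cam=shot("wrist"); st()
g=cv2.cvtColor(im,cv2.COLOR_BGR2GRAY)
for t in (55,65,85):
  for r in rects(g>t,cam,.022,1500): 
    if r[2]<120: print(t,r)
cv2.imwrite("pics/wa1.png",im)
E
```

```text
t 9.28 pos [0.4655 0.209  0.0603] rot [179.99   0.18  16.36] op 0.0917 F [0.3 0.  0.3]
t 9.33 pos [0.4669 0.2096 0.0618] rot [ 1.7999e+02 -5.0000e-02  1.6370e+01] op 0.092 F [-0.  -0.8 -0.1]
55 (461.4, 39.4, 111.0, 72.1, -73.3, '[484, 299]')
55 (473.4, 153.5, 61.4, 48.7, 16.3, '[352, 251]')
55 (442.4, 258.9, 61.5, 52.8, 16.3, '[200, 244]')
65 (457.8, 26.5, 72.6, 38.2, -72.9, '[498, 301]')
65 (360.8, 358.0, 68.7, 38.5, -75.7, '[60, 301]')
65 (461.4, 39.1, 111.5, 73.1, -73.8, '[476, 298]')
65 (458.5, 328.9, 66.5, 50.7, -2.3, '[106, 194]')
65 (585.1, 218.9, 48.9, 36.7, -6.0, '[321, 46]')
85 (470.3, 208.6, 85.7, 60.4, 16.4, '[281, 225]')
85 (458.5, 328.9, 64.8, 49.7, -2.2, '[106, 194]')
85 (585.1, 219.0, 47.8, 35.5, -5.7, '[321, 46]')
```

View pics/wa1.png

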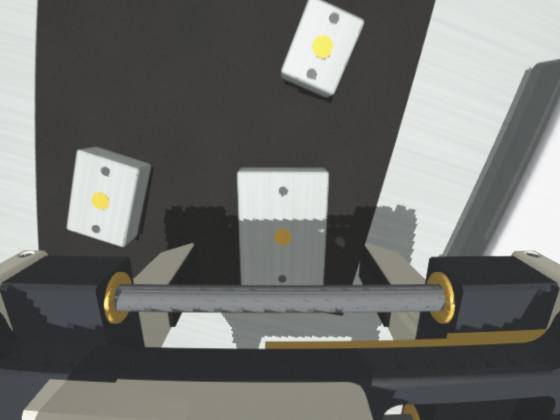

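>>> apply_moves --delta_pos '[[0, 0, -0.05], [0, 0, -0.1], [0, 0, -0.13], [0, 0, -0.134], [0, 0, -0.134], [0, 0, -0.134], [0, 0, -0.134], [0, 0, -0.134]]' --dr '[[0, 0, 0], [0, 0, 0], [0, 0, 0], [0, 0, 0], [0, 0, 0], [0, 0, 0], [0, 0, 0], [0, 0, 0]]' --jaw '[1, 1, 1, 1, 1, 0.7, 0.6, 0.5]' --force 35

```text
time: 10.0
tool_pos: [0.4669, 0.2102, 0.0085]
tool_rot: [3.141, -0.003, 0.286]
contact_force: [0.2, 0.3, 1.0]
opening: 0.0764
grip_force: 0.0
```

>>> apply_moves --delta_pos '[[0, 0, 0], [0, 0, 0], [0, 0, 0], [0, 0, 0], [0, 0, 0], [0, 0, 0]]' --dr '[[0, 0, 0], [0, 0, 0], [0, 0, 0], [0, 0, 0], [0, 0, 0], [0, 0, 0]]' --jaw '[0.5, 0.5, 0.5, 0.5, 0.5, 0.5]'

```text
time: 10.5
tool_pos: [0.4667, 0.2094, 0.0077]
tool_rot: [3.141, -0.001, 0.287]
contact_force: [1.0, -5.7, 5.7]
opening: 0.0596
grip_force: 35.0
```

```bash
python3 - <<'E'
from h import *
im,cam=shot("wrist"); st()
cv2.imwrite("pics/wa2.png",im[120:300])
for n,z in((281.5,.022),): print(w([283,237],cam,z))
E
```

```text
t 10.55 pos [0.4667 0.2094 0.0077] rot [ 1.7994e+02 -7.0000e-02  1.6430e+01] op 0.0596 F [ 1.1 -4.5  5.9]
[[0.48661177 0.21366238 0.022     ]]
```

View pics/wa2.png

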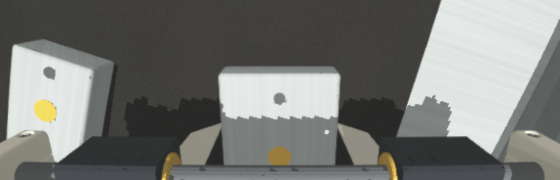

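>>> apply_moves --delta_pos '[[0, 0, 0.03], [0, 0, 0.1], [0, 0, 0.18], [0, 0, 0.26], [0, 0, 0.34], [0, 0, 0.4], [0, 0, 0.4], [0, 0, 0.4]]' --dr '[[0, 0, 0], [0, 0, 0], [0, 0, 0], [0, 0, 0], [0, 0, 0], [0, 0, 0], [0, 0, 0], [0, 0, 0]]' --jaw '[0.5, 0.5, 0.5, 0.5, 0.5, 0.5, 0.5, 0.5]' --force 55

```text
time: 11.22
tool_pos: [0.4657, 0.2101, 0.1668]
tool_rot: [-3.141, -0.0, 0.286]
contact_force: [0.3, -0.9, -6.7]
opening: 0.0596
grip_force: 55.0
```

>>> apply_moves --delta_pos '[[-0.01, -0.05, 0], [-0.02, -0.13, 0], [-0.03, -0.21, 0], [-0.04, -0.29, 0], [-0.05, -0.37, 0], [-0.06, -0.45, 0], [-0.067, -0.52, 0], [-0.067, -0.545, 0]]' --dr '[[0, 0, -0.05], [0, 0, -0.13], [0, 0, -0.21], [0, 0, -0.29], [0, 0, -0.37], [0, 0, -0.45], [0, 0, -0.52], [0, 0, -0.572]]' --jaw '[0.5, 0.5, 0.5, 0.5, 0.5, 0.5, 0.5, 0.5]'

```text
time: 11.88
tool_pos: [0.4369, -0.0107, 0.1644]
tool_rot: [3.142, 0.006, -0.004]
contact_force: [0.1, -0.1, -7.3]
opening: 0.0591
grip_force: 55.0
```

>>> apply_moves --delta_pos '[[0, 0, 0], [0, 0, 0], [0, 0, 0]]' --dr '[[0, 0, 0], [0, 0, 0], [0, 0, 0]]' --jaw '[0.5, 0.5, 0.5]'

```text
time: 12.13
tool_pos: [0.4385, -0.0071, 0.1659]
tool_rot: [-3.141, 0.003, 0.001]
contact_force: [-0.3, 0.7, -6.5]
opening: 0.0593
grip_force: 55.0
```

```bash
cat > pad.py <<'E'
from h import *
import sys
s=st(); im,cam=shot("wrist")
g=cv2.cvtColor(im,cv2.COLOR_BGR2GRAY)
for lo,hi in ((60,150),(60,165),(50,180)):
  for r in rects((g>lo)&(g<hi),cam,.055,1500):
    if abs(r[2]-100)<10 and abs(r[3]-70)<10: print("pad",r)
for t in (185,200,215):
  for r in rects(g>t,cam,.052,5000):
    if abs(r[2]-180)<15: print("plate",r)
cv2.imwrite(f"pics/{sys.argv[1]}.png",im)
E
python3 pad.py wp0
```

```text
t 12.13 pos [ 0.4385 -0.0071  0.1659] rot [-1.7994e+02  1.5000e-01  7.0000e-02] op 0.0593 F [-0.3  0.7 -6.5]
pad (534.7, -9.2, 98.2, 68.8, 0.2, '[285, 91]')
pad (535.0, -9.1, 98.8, 69.4, 0.0, '[282, 90]')
pad (535.0, -9.1, 98.9, 69.7, -0.0, '[282, 90]')
plate (526.1, -9.0, 182.5, 163.4, -89.9, '[281, 95]')
plate (526.5, -9.0, 181.7, 162.4, -89.9, '[281, 94]')
plate (527.0, -9.0, 180.0, 162.4, 89.8, '[282, 94]')
```

View pics/wp0.png

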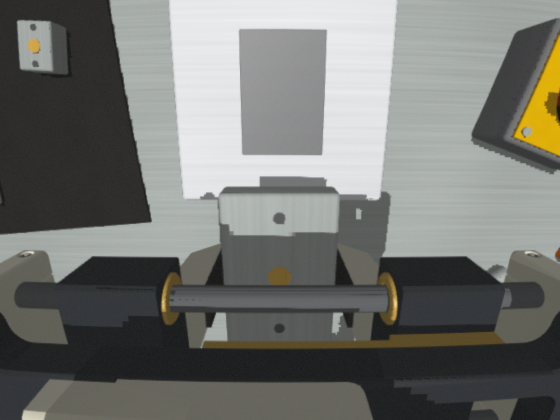

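```bash
python3 - <<'E'
from h import *
s=st(); im,cam=shot("wrist")
z=s["tool_pos"][2]+.0143
for p in ([280,277],[279,218],[279.5,328],[222,192],[338,192],[220,231]): print(p,((w(p,cam,z)[0]-s["tool_pos"])*1000).round(1))
E
```

```text
t 12.18 pos [ 0.4387 -0.0069  0.1662] rot [-1.7996e+02  1.1000e-01  1.1000e-01] op 0.0595 F [ 0.1  0.8 -6.4]
[280, 277] [-2.3 -0.2 14.3]
[279, 218] [30.3  0.4 14.3]
[279.5, 328] [-34.5  -0.   14.3]
[222, 192] [43.4 27.8 14.3]
[338, 192] [ 43.5 -27.9  14.3]
[220, 231] [23.4 29.9 14.3]
```

>>> apply_moves --delta_pos '[[0.04, -0.005, 0], [0.1, -0.005, -0.03], [0.16, -0.005, -0.08], [0.21, -0.005, -0.14], [0.243, -0.005, -0.2], [0.243, -0.005, -0.23], [0.243, -0.005, -0.23], [0.243, -0.005, -0.23]]' --dr '[[0, 0, 0], [0, 0, 0], [0, 0, 0], [0, 0, 0], [0, 0, 0], [0, 0, 0], [0, 0, 0], [0, 0, 0]]' --jaw '[0.5, 0.5, 0.5, 0.5, 0.5, 0.5, 0.5, 0.5]'

```text
time: 12.9
tool_pos: [0.5357, -0.009, 0.0743]
tool_rot: [-3.141, 0.003, 0.002]
contact_force: [0.1, -0.3, -6.3]
opening: 0.0596
grip_force: 55.0
```

>>> apply_moves --delta_pos '[[0, 0, 0], [0, 0, 0], [0, 0, 0], [0, 0, 0]]' --dr '[[0, 0, 0], [0, 0, 0], [0, 0, 0], [0, 0, 0]]' --jaw '[0.5, 0.5, 0.5, 0.5]'

```text
time: 13.23
tool_pos: [0.5368, -0.0101, 0.0762]
tool_rot: [3.141, -0.002, 0.0]
contact_force: [0.3, 0.1, -5.6]
opening: 0.0591
grip_force: 55.0
```

>>> apply_moves --delta_pos '[[0, 0, -0.015], [0, 0, -0.03], [0, 0, -0.037], [0, 0, -0.04], [0, 0, -0.042], [0, 0, -0.044], [0, 0, -0.044], [0, 0, -0.044]]' --dr '[[0, 0, 0], [0, 0, 0], [0, 0, 0], [0, 0, 0], [0, 0, 0], [0, 0, 0], [0, 0, 0], [0, 0, 0]]' --jaw '[0.5, 0.5, 0.5, 0.5, 0.5, 0.5, 0.5, 0.5]'

```text
time: 13.9
tool_pos: [0.5358, -0.01, 0.0588]
tool_rot: [3.142, 0.001, 0.0]
contact_force: [-7.4, 0.6, 9.3]
opening: 0.0596
grip_force: 55.0
```

>>> apply_moves --delta_pos '[[0, 0, 0], [0, 0, 0], [0, 0, 0], [0, 0, 0], [0, 0, 0.03], [0, 0, 0.1], [0, 0, 0.2], [0, 0, 0.3]]' --dr '[[0, 0, 0], [0, 0, 0], [0, 0, 0], [0, 0, 0], [0, 0, 0], [0, 0, 0], [0, 0, 0], [0, 0, 0]]' --jaw '[0.8, 0.9, 0.9, 0.9, 0.9, 1, 1, 1]'

```text
time: 14.57
tool_pos: [0.5358, -0.01, 0.1781]
tool_rot: [-3.141, 0.002, 0.0]
contact_force: [1.2, -0.6, -0.8]
opening: 0.0916
grip_force: 0.0
```

>>> apply_moves --delta_pos '[[0, 0, 0.1], [0, 0, 0.1], [0, 0, 0.1], [0, 0, 0.1], [0, 0, 0.1]]' --dr '[[0, 0, 0], [0, 0, 0], [0, 0, 0], [0, 0, 0], [0, 0, 0]]' --jaw '[1, 1, 1, 1, 1]'

```text
time: 14.98
tool_pos: [0.5356, -0.01, 0.2158]
tool_rot: [-3.141, 0.003, 0.0]
contact_force: [-0.9, 0.2, -1.5]
opening: 0.0919
grip_force: 0.0
```

```bash
python3 - <<'E'
from h import *
s=st(); im,cam=shot("wrist")
c=proj([[.535,-.009,.06]],cam)[0]; print(c)
a=np.array([[x,y,.055] for x,y in((.585,.026),(.585,-.044),(.485,-.044),(.485,.026))])
print(proj(a,cam).round(1).tolist())
x0,y0=int(c[0])-100,int(c[1])-100
cv2.imwrite("pics/pl_a.png",cv2.resize(im[max(y0,0):y0+180,x0:x0+200],None,fx=3.3,fy=3.3,interpolation=cv2.INTER_CUBIC)); print(x0,y0)
cv2.imwrite("pics/pl_a_full.png",im)
E
```

```text
t 14.98 pos [ 0.5356 -0.01    0.2158] rot [-1.7998e+02  1.8000e-01  1.0000e-02] op 0.0919 F [-0.9  0.2 -1.5]
[278.49433919 194.49124056]
[[244.3, 145.9], [312.7, 146.0], [309.8, 236.9], [247.2, 236.9]]
178 94
```

View pics/pl_a.png

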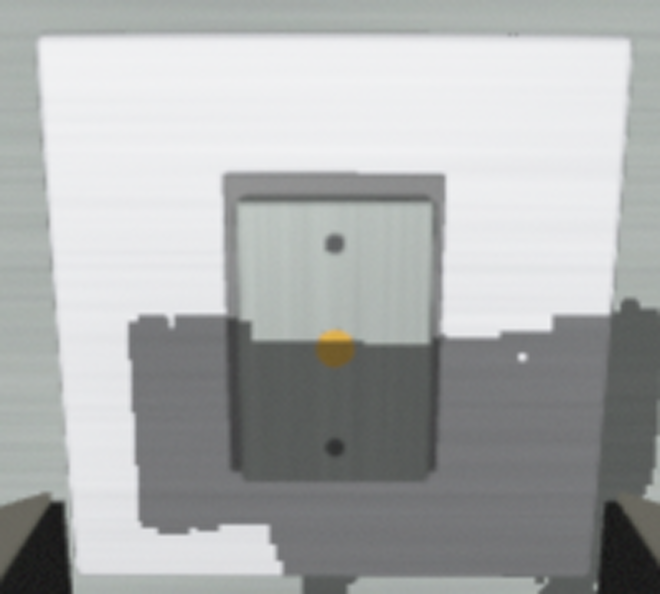

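```bash
python3 - <<'E'
from h import *
s=st(); im,cam=shot("wrist")
f=lambda p:[p[0]/3.3+178-.35,p[1]/3.3+94-.35]
for n,p,z in (("pad far L",(223,173),.055),("pad far R",(446,173),.055),("wt far L",(238,202),.073),("wt far R",(434,202),.073),("wt near L",(243,480),.073),("wt near R",(430,480),.073),("dotF",(335,243),.073),("dot",(335,348),.073),("dotN",(335,447),.073)):
  print(n,(w(f(p),cam,z)[0]*1000).round(1))
g=cv2.cvtColor(im,cv2.COLOR_BGR2GRAY)
print(g[140:162,280].tolist()); print(g[234:246,280].tolist())
print(g[153,238:258].tolist(),g[153,303:320].tolist())
print(g[170,240:260].tolist(),g[170,302:318].tolist())
E
```

```text
t 15.03 pos [ 0.5356 -0.01    0.2157] rot [-1.7997e+02  2.0000e-01  1.0000e-02] op 0.0914 F [-0.1 -0.7  0. ]
pad far L [584.8  25.1  55. ]
pad far R [584.8 -44.1  55. ]
wt far L [578.   18.9  73. ]
wt far R [578.  -38.9  73. ]
wt near L [489.7  19.7  73. ]
wt near R [489.8 -40.1  73. ]
dotF [565.8  -9.7  73. ]
dot [533.4  -9.7  73. ]
dotN [501.   -9.7  73. ]
[239, 238, 237, 236, 233, 218, 167, 139, 143, 144, 143, 143, 132, 109, 105, 149, 179, 188, 190, 189, 189, 187]
[89, 91, 90, 90, 90, 95, 115, 121, 120, 117, 114, 116]
[236, 236, 236, 236, 236, 236, 230, 200, 149, 146, 145, 144, 137, 125, 117, 112, 110, 111, 111, 112] [108, 108, 108, 108, 116, 129, 137, 141, 141, 152, 219, 236, 238, 237, 237, 237, 237]
[230, 230, 230, 230, 229, 207, 161, 146, 142, 149, 171, 186, 189, 193, 191, 190, 187, 191, 190, 187] [183, 181, 180, 182, 183, 182, 165, 140, 133, 141, 196, 227, 232, 232, 233, 232]
```

a sits about 1.3 mm off in x and under 0.5 mm in y, square with the pad. Next is weight c.

>>> apply_moves --delta_pos '[[-0.02, 0.08, 0], [-0.04, 0.18, 0], [-0.06, 0.28, 0], [-0.08, 0.38, 0], [-0.1, 0.48, 0], [-0.12, 0.58, 0], [-0.15, 0.68, 0], [-0.17, 0.76, 0]]' --dr '[[0, 0, 0], [0, 0, 0], [0, 0, 0], [0, 0, 0], [0, 0, 0], [0, 0, 0], [0, 0, -0.07], [0, 0, -0.077]]' --jaw '[1, 1, 1, 1, 1, 1, 1, 1]'

```text
time: 15.75
tool_pos: [0.4668, 0.2964, 0.2163]
tool_rot: [3.141, 0.002, -0.039]
contact_force: [1.0, 1.0, 0.4]
opening: 0.0918
grip_force: 0.0
```

>>> apply_moves --delta_pos '[[-0.023, 0.089, -0.08], [-0.023, 0.089, -0.17], [-0.023, 0.089, -0.26], [-0.023, 0.089, -0.32], [-0.023, 0.089, -0.35], [-0.023, 0.089, -0.35], [-0.023, 0.089, -0.35], [-0.023, 0.089, -0.35]]' --dr '[[0, 0, 0], [0, 0, 0], [0, 0, 0], [0, 0, 0], [0, 0, 0], [0, 0, 0], [0, 0, 0], [0, 0, 0]]' --jaw '[1, 1, 1, 1, 1, 1, 1, 0.8]'

```text
time: 16.42
tool_pos: [0.4598, 0.3297, 0.0781]
tool_rot: [-3.141, -0.001, -0.038]
contact_force: [-0.1, 0.2, 0.4]
opening: 0.0889
grip_force: 0.0
```

```bash
cat > near.py <<'E'
from h import *
import sys
# yellow centre dots seen by the wrist camera, relative to TCP at top-face height z (mm); also world
s=st(); im,cam=shot("wrist"); z=float(sys.argv[1])
if z<0: z=s["tool_pos"][2]-z*1e0*1 if False else s["tool_pos"][2]+(-z)
H,S,V=cv2.split(cv2.cvtColor(im,cv2.COLOR_BGR2HSV))
m=((H>15)&(H<35)&(S>120)&(V>60)).astype(np.uint8)
n,l,q,c=cv2.connectedComponentsWithStats(m)
for i in range(1,n):
    if 40<q[i,4]<900 and c[i][1]<300:
        p=w(c[i],cam,z)[0]; print("dot px",c[i].round(1),"area",q[i,4],"world",(p*1e3).round(1),"rel",((p-s["tool_pos"])*1e3).round(1))
g=cv2.cvtColor(im,cv2.COLOR_BGR2GRAY)
for t in (65,85,105):
    for r in rects(g>t,cam,z,1000):
        if 35<r[2]<110 and 30<r[3]<70: print(t,r)
cv2.imwrite(f"pics/{sys.argv[2]}.png",im)
E
python3 near.py .026 wc0
```

```text
t 16.42 pos [0.4598 0.3297 0.0781] rot [-1.7998e+02 -5.0000e-02 -2.1900e+00] op 0.0889 F [-0.1  0.2  0.4]
dot px [448.1  36.3] area 268 world [584.8 218.2  26. ] rel [ 125.  -111.6  -52.1]
dot px [278.8 232.4] area 170 world [457.  330.4  26. ] rel [ -2.8   0.6 -52.1]
dot px [118.8 297.2] area 643 world [405.9 460.8  26. ] rel [-53.9 131.  -52.1]
dot px [439.1 297.4] area 654 world [396.  204.1  26. ] rel [ -63.8 -125.7  -52.1]
65 (462.8, 331.3, 67.7, 45.4, -2.2, '[275, 220]')
65 (583.4, 223.0, 48.0, 44.1, -5.2, '[440, 38]')
85 (459.9, 330.4, 60.5, 42.2, -2.2, '[278, 227]')
85 (583.5, 222.8, 47.4, 42.3, -5.4, '[441, 38]')
105 (459.9, 330.4, 60.5, 42.0, -2.2, '[278, 227]')
105 (583.8, 222.7, 46.4, 41.7, -5.6, '[440, 40]')
```

>>> apply_moves --delta_pos '[[-0.004, 0.001, -0.05], [-0.004, 0.001, -0.1], [-0.004, 0.001, -0.14], [-0.004, 0.001, -0.17], [-0.004, 0.001, -0.175], [-0.004, 0.001, -0.175], [-0.004, 0.001, -0.175], [-0.004, 0.001, -0.175]]' --dr '[[0, 0, 0], [0, 0, 0], [0, 0, 0], [0, 0, 0], [0, 0, 0], [0, 0, 0], [0, 0, 0], [0, 0, 0]]' --jaw '[0.8, 0.8, 0.8, 0.8, 0.8, 0.7, 0.6, 0.5]' --force 30

```text
time: 17.13
tool_pos: [0.4586, 0.3304, 0.009]
tool_rot: [-3.14, -0.002, -0.038]
contact_force: [0.4, -0.2, 0.1]
opening: 0.0578
grip_force: 0.0
```

>>> apply_moves --delta_pos '[[0, 0, 0], [0, 0, 0], [0, 0, 0], [0, 0, 0], [0, 0, 0], [0, 0, 0], [0, 0, 0], [0, 0, 0]]' --dr '[[0, 0, 0], [0, 0, 0], [0, 0, 0], [0, 0, 0], [0, 0, 0], [0, 0, 0], [0, 0, 0], [0, 0, 0]]' --jaw '[0.35, 0.3, 0.3, 0.3, 0.3, 0.3, 0.3, 0.3]'

```text
time: 17.8
tool_pos: [0.458, 0.3301, 0.0082]
tool_rot: [-3.141, -0.001, -0.038]
contact_force: [-1.1, -0.9, 5.9]
opening: 0.0415
grip_force: 30.0
```

>>> apply_moves --delta_pos '[[0, 0, 0.03], [0, 0, 0.1], [0, 0, 0.18], [0, 0, 0.26], [0, 0, 0.34], [0, 0, 0.4], [0, 0, 0.4], [0, 0, 0.4]]' --dr '[[0, 0, 0], [0, 0, 0], [0, 0, 0], [0, 0, 0], [0, 0, 0], [0, 0, 0], [0, 0, 0], [0, 0, 0]]' --jaw '[0.3, 0.3, 0.3, 0.3, 0.3, 0.3, 0.3, 0.3]' --force 50

```text
time: 18.47
tool_pos: [0.4577, 0.33, 0.1677]
tool_rot: [-3.141, -0.001, -0.038]
contact_force: [0.2, 0.1, -4.3]
opening: 0.0413
grip_force: 50.0
```

```bash
python3 near.py -.018 wc1
```

```text
t 18.47 pos [0.4577 0.33   0.1677] rot [-1.7997e+02 -6.0000e-02 -2.1900e+00] op 0.0413 F [ 0.2  0.1 -4.3]
dot px [397.1  59.2] area 114 world [557.9 276.5 185.7] rel [100.2 -53.5  18. ]
dot px [278.9 276.7] area 318 world [457.6 330.4 185.7] rel [-0.1  0.4 18. ]
dot px [199.4 298.9] area 410 world [445.8 372.8 185.7] rel [-11.9  42.8  18. ]
dot px [358.3 298.6] area 401 world [442.9 289.1 185.7] rel [-14.8 -40.9  18. ]
65 (440.5, 260.6, 68.2, 50.8, 87.9, '[398, 300]')
```

View pics/wc1.png

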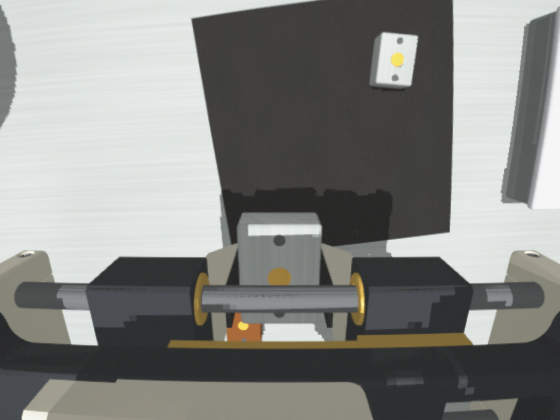

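c is held with its centre dot at px (279,277), about 0 mm from the TCP; d is still at (397,59). Carrying it to the pad.

>>> apply_moves --delta_pos '[[0.02, -0.05, 0], [0.04, -0.14, 0], [0.06, -0.24, 0], [0.08, -0.34, 0], [0.1, -0.44, 0], [0.12, -0.54, 0], [0.14, -0.64, 0], [0.17, -0.72, 0]]' --dr '[[0, 0, 0.02], [0, 0, 0.03], [0, 0, 0.04], [0, 0, 0.05], [0, 0, 0.06], [0, 0, 0.077], [0, 0, 0.077], [0, 0, 0.077]]' --jaw '[0.3, 0.3, 0.3, 0.3, 0.3, 0.3, 0.3, 0.3]'

```text
time: 19.18
tool_pos: [0.5236, 0.0393, 0.1648]
tool_rot: [3.141, 0.006, -0.001]
contact_force: [0.5, 0.2, -3.8]
opening: 0.0418
grip_force: 50.0
```

>>> apply_moves --delta_pos '[[0.02, -0.08, 0], [0.024, -0.129, -0.01], [0.024, -0.129, -0.05], [0.024, -0.129, -0.1], [0.024, -0.129, -0.14], [0.024, -0.129, -0.15], [0.024, -0.129, -0.15], [0.024, -0.129, -0.15]]' --dr '[[0, 0, 0], [0, 0, 0], [0, 0, 0], [0, 0, 0], [0, 0, 0], [0, 0, 0], [0, 0, 0], [0, 0, 0]]' --jaw '[0.3, 0.3, 0.3, 0.3, 0.3, 0.3, 0.3, 0.3]'

```text
time: 19.85
tool_pos: [0.5348, -0.0095, 0.1068]
tool_rot: [-3.141, 0.002, 0.0]
contact_force: [0.1, 0.1, -3.5]
opening: 0.0414
grip_force: 50.0
```

```bash
python3 near.py -.018 wc2
```

```text
t 19.85 pos [ 0.5348 -0.0095  0.1068] rot [-1.7999e+02  1.1000e-01  3.0000e-02] op 0.0414 F [ 0.1  0.1 -3.5]
dot px [  1.8 159.3] area 56 world [595.7 123.8 124.8] rel [ 60.8 133.3  18. ]
dot px [553.5 245.9] area 341 world [ 550.8 -152.8  124.8] rel [  16.  -143.2   18. ]
dot px [278.8 276.7] area 315 world [534.8  -9.1 124.8] rel [-0.1  0.5 18. ]
dot px [199.4 299. ] area 407 world [521.3  32.8 124.8] rel [-13.6  42.3  18. ]
dot px [358.5 298.9] area 417 world [521.4 -51.1 124.8] rel [-13.4 -41.6  18. ]
65 (513.4, 125.9, 65.4, 49.4, 19.1, '[39, 303]')
85 (513.2, 125.7, 65.3, 48.8, 19.4, '[39, 304]')
105 (444.3, 124.0, 82.8, 34.2, -84.5, '[73, 410]')
```

>>> apply_moves --delta_pos '[[0, 0, -0.03], [0, 0, -0.05], [0, 0, -0.06], [0, 0, -0.067], [0, 0, -0.071], [0, 0, -0.074], [0, 0, -0.075], [0, 0, -0.075]]' --dr '[[0, 0, 0], [0, 0, 0], [0, 0, 0], [0, 0, 0], [0, 0, 0], [0, 0, 0], [0, 0, 0], [0, 0, 0]]' --jaw '[0.3, 0.3, 0.3, 0.3, 0.3, 0.3, 0.3, 0.3]'

```text
time: 20.57
tool_pos: [0.5354, -0.0097, 0.0777]
tool_rot: [3.141, -0.0, 0.0]
contact_force: [0.5, -0.2, -3.3]
opening: 0.0412
grip_force: 50.0
```

>>> apply_moves --delta_pos '[[0, 0, -0.001], [0, 0, -0.002], [0, 0, -0.003], [0, 0, -0.003], [0, 0, -0.003]]' --dr '[[0, 0, 0], [0, 0, 0], [0, 0, 0], [0, 0, 0], [0, 0, 0]]' --jaw '[0.3, 0.3, 0.3, 0.3, 0.3]'

```text
time: 20.98
tool_pos: [0.5355, -0.0097, 0.0772]
tool_rot: [3.141, -0.001, 0.0]
contact_force: [-2.6, 0.1, 6.2]
opening: 0.0417
grip_force: 50.0
```

Seated. Release, rise and check.

>>> apply_moves --delta_pos '[[0, 0, 0], [0, 0, 0], [0, 0, 0], [0, 0, 0], [0, 0, 0.03], [0, 0, 0.1], [0, 0, 0.2], [0, 0, 0.3]]' --dr '[[0, 0, 0], [0, 0, 0], [0, 0, 0], [0, 0, 0], [0, 0, 0], [0, 0, 0], [0, 0, 0], [0, 0, 0]]' --jaw '[0.6, 0.7, 0.7, 0.7, 0.8, 0.8, 0.8, 0.8]'

```text
time: 21.65
tool_pos: [0.5345, -0.0096, 0.1969]
tool_rot: [-3.141, 0.003, 0.0]
contact_force: [1.4, -0.7, -0.2]
opening: 0.0734
grip_force: 0.0
```

>>> apply_moves --delta_pos '[[0, 0, 0.06], [0, 0, 0.06], [0, 0, 0.06], [0, 0, 0.06], [0, 0, 0.06]]' --dr '[[0, 0, 0], [0, 0, 0], [0, 0, 0], [0, 0, 0], [0, 0, 0]]' --jaw '[0.8, 0.8, 0.8, 0.8, 0.8]'

```text
time: 22.07
tool_pos: [0.5344, -0.0095, 0.2187]
tool_rot: [-3.141, 0.003, 0.0]
contact_force: [-0.1, -1.5, -0.9]
opening: 0.0735
grip_force: 0.0
```

```bash
python3 near.py .095 wc3; python3 - <<'E'
from h import *
s=st(); im,cam=shot("top")
H,S,V=cv2.split(cv2.cvtColor(im,cv2.COLOR_BGR2HSV))
m=np.zeros_like(V); m[185:255,163:235]=1
print(rects((V>90)&(m>0),cam,.028,60))
im=cv2.imread("pics/wc3.png"); cv2.imwrite("pics/wc3c.png",cv2.resize(im[95:275,178:378],None,fx=3,fy=3,interpolation=cv2.INTER_CUBIC))
E
```

```text
t 22.07 pos [ 0.5344 -0.0095  0.2187] rot [-1.7997e+02  1.8000e-01  1.0000e-02] op 0.0735 F [-0.1 -1.5 -0.9]
dot px [ 80.4 145. ] area 69 world [589.5 175.   95. ] rel [  55.2  184.6 -123.7]
dot px [279.1 202.1] area 98 world [534.4  -9.2  95. ] rel [ 1.000e-01  3.000e-01 -1.237e+02]
dot px [145.1 298.2] area 579 world [427.6 134.4  95. ] rel [-106.8  143.9 -123.7]
dot px [412.9 297.8] area 574 world [ 428.3 -152.5   95. ] rel [-106.  -142.9 -123.7]
65 (589.8, 170.0, 37.3, 37.2, 84.5, '[85, 143]')
105 (387.4, 55.0, 89.0, 48.2, 89.4, '[224, 330]')
105 (522.4, -9.1, 64.2, 49.6, -90.0, '[277, 215]')
105 (562.5, -182.8, 94.9, 32.5, -15.0, '[463, 172]')
t 22.12 pos [ 0.5345 -0.0096  0.2187] rot [-1.7998e+02  1.8000e-01  1.0000e-02] op 0.0737 F [-0.  -0.7  0.5]
[(584.6, 217.4, 45.3, 35.0, -4.8, '[214, 198]')]
```

View pics/wc3c.png

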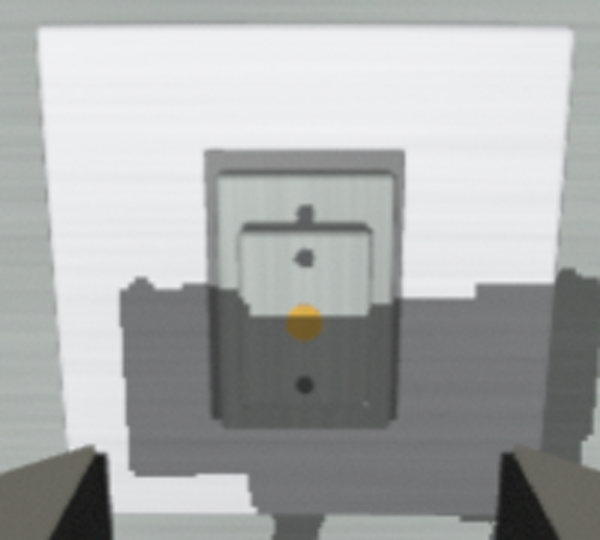

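Weight c is centred at (534.4,-9.2) and the stack is square. Next is weight d.

>>> apply_moves --delta_pos '[[0.02, 0.08, 0], [0.04, 0.18, 0], [0.06, 0.28, 0], [0.08, 0.38, 0], [0.1, 0.48, 0], [0.125, 0.57, 0], [0.125, 0.57, 0], [0.125, 0.57, 0]]' --dr '[[0, 0, 0], [0, 0, 0], [0, 0, 0], [0, 0, 0], [0, 0, -0.1], [0, 0, -0.15], [0, 0, -0.192], [0, 0, -0.192]]' --jaw '[0.8, 0.8, 0.8, 0.8, 0.8, 0.8, 0.8, 0.8]'

```text
time: 22.83
tool_pos: [0.5847, 0.2202, 0.2185]
tool_rot: [3.141, 0.002, -0.093]
contact_force: [-0.7, -1.3, 0.4]
opening: 0.0731
grip_force: 0.0
```

>>> apply_moves --delta_pos '[[0, 0, -0.08], [0, 0, -0.17], [0, 0, -0.26], [0, 0, -0.32], [0, 0, -0.35], [0, 0, -0.35], [0, 0, -0.35], [0, 0, -0.35]]' --dr '[[0, 0, 0], [0, 0, 0], [0, 0, 0], [0, 0, 0], [0, 0, 0], [0, 0, 0], [0, 0, 0], [0, 0, 0]]' --jaw '[0.8, 0.8, 0.8, 0.8, 0.8, 0.8, 0.8, 0.7]'

```text
time: 23.5
tool_pos: [0.5866, 0.2181, 0.0823]
tool_rot: [-3.141, -0.003, -0.096]
contact_force: [0.8, -0.2, 0.5]
opening: 0.0703
grip_force: 0.0
```

```bash
python3 near.py .028 wd0
```

```text
t 23.5 pos [0.5866 0.2181 0.0823] rot [-179.95   -0.18   -5.5 ] op 0.0703 F [ 0.8 -0.2  0.5]
dot px [278.5 230.5] area 169 world [584.6 219.   28. ] rel [ -2.    0.9 -54.3]
dot px [149.4 298.2] area 556 world [536.4 328.2  28. ] rel [-50.2 110.  -54.3]
dot px [408.6 297.8] area 557 world [516.9 120.4  28. ] rel [-69.7 -97.7 -54.3]
65 (588.0, 218.5, 49.8, 34.8, -5.5, '[278, 225]')
85 (587.7, 218.7, 47.5, 34.0, -5.5, '[278, 225]')
105 (587.7, 218.7, 47.5, 33.9, -5.5, '[278, 225]')
```

>>> apply_moves --delta_pos '[[-0.003, 0.001, -0.05], [-0.003, 0.001, -0.1], [-0.003, 0.001, -0.14], [-0.003, 0.001, -0.17], [-0.003, 0.001, -0.184], [-0.003, 0.001, -0.184], [-0.003, 0.001, -0.184], [-0.003, 0.001, -0.184]]' --dr '[[0, 0, 0], [0, 0, 0], [0, 0, 0], [0, 0, 0], [0, 0, 0], [0, 0, 0], [0, 0, 0], [0, 0, 0]]' --jaw '[0.7, 0.7, 0.7, 0.7, 0.7, 0.6, 0.5, 0.4]' --force 30

```text
time: 24.22
tool_pos: [0.585, 0.2189, 0.0081]
tool_rot: [-3.141, -0.002, -0.096]
contact_force: [0.6, -0.2, 0.6]
opening: 0.0489
grip_force: 0.0
```

>>> apply_moves --delta_pos '[[0, 0, 0], [0, 0, 0], [0, 0, 0], [0, 0, 0], [0, 0, 0], [0, 0, 0], [0, 0, 0], [0, 0, 0]]' --dr '[[0, 0, 0], [0, 0, 0], [0, 0, 0], [0, 0, 0], [0, 0, 0], [0, 0, 0], [0, 0, 0], [0, 0, 0]]' --jaw '[0.3, 0.2, 0.2, 0.2, 0.2, 0.2, 0.2, 0.2]'

```text
time: 24.88
tool_pos: [0.5845, 0.2188, 0.0076]
tool_rot: [-3.141, -0.001, -0.096]
contact_force: [-0.6, -0.2, 6.0]
opening: 0.034
grip_force: 30.0
```

>>> apply_moves --delta_pos '[[0, 0, 0.03], [0, 0, 0.1], [0, 0, 0.18], [0, 0, 0.26], [0, 0, 0.34], [0, 0, 0.4], [0, 0, 0.4], [0, 0, 0.4]]' --dr '[[0, 0, 0], [0, 0, 0], [0, 0, 0], [0, 0, 0], [0, 0, 0], [0, 0, 0], [0, 0, 0], [0, 0, 0]]' --jaw '[0.2, 0.2, 0.2, 0.2, 0.2, 0.2, 0.2, 0.2]' --force 50

```text
time: 25.55
tool_pos: [0.5842, 0.2188, 0.1677]
tool_rot: [-3.141, -0.002, -0.096]
contact_force: [-0.1, 0.9, -3.8]
opening: 0.0338
grip_force: 50.0
```

```bash
python3 near.py -.020 wd1
```

```text
t 25.55 pos [0.5842 0.2188 0.1677] rot [-1.7997e+02 -1.1000e-01 -5.4800e+00] op 0.0338 F [-0.1  0.9 -3.8]
dot px [546.9 250. ] area 106 world [585.4  80.  187.7] rel [   1.2 -138.8   20. ]
dot px [279.  277.2] area 312 world [584.9 219.1 187.7] rel [ 0.7  0.2 20. ]
dot px [213.3 299.4] area 360 world [575.1 254.3 187.7] rel [-9.1 35.4 20. ]
dot px [344.6 298.9] area 358 world [568.9 186.4 187.7] rel [-15.3 -32.4  20. ]
65 (585.2, 219.1, 74.7, 57.2, 84.6, '[277, 279]')
85 (587.9, 214.8, 73.9, 52.3, 74.9, '[286, 276]')
```

>>> apply_moves --delta_pos '[[-0.01, -0.04, 0], [-0.03, -0.12, 0], [-0.05, -0.22, 0], [-0.07, -0.32, 0], [-0.09, -0.41, 0], [-0.11, -0.5, 0], [-0.125, -0.55, 0], [-0.125, -0.571, 0]]' --dr '[[0, 0, 0.03], [0, 0, 0.06], [0, 0, 0.09], [0, 0, 0.12], [0, 0, 0.15], [0, 0, 0.18], [0, 0, 0.191], [0, 0, 0.191]]' --jaw '[0.2, 0.2, 0.2, 0.2, 0.2, 0.2, 0.2, 0.2]'

```text
time: 26.27
tool_pos: [0.5314, -0.0124, 0.1643]
tool_rot: [-3.142, 0.006, -0.003]
contact_force: [0.6, 0.2, -4.5]
opening: 0.0337
grip_force: 50.0
```

>>> apply_moves --delta_pos '[[0, 0, 0], [0, 0, -0.03], [0, 0, -0.06], [0, 0, -0.09], [0, 0, -0.107], [0, 0, -0.107], [0, 0, -0.107]]' --dr '[[0, 0, 0], [0, 0, 0], [0, 0, 0], [0, 0, 0], [0, 0, 0], [0, 0, 0], [0, 0, 0]]' --jaw '[0.2, 0.2, 0.2, 0.2, 0.2, 0.2, 0.2]'

```text
time: 26.85
tool_pos: [0.5339, -0.0087, 0.1233]
tool_rot: [-3.141, 0.001, 0.001]
contact_force: [0.1, 0.6, -3.4]
opening: 0.0337
grip_force: 50.0
```

```bash
python3 near.py -.020 wd2
```

```text
t 26.85 pos [ 0.5339 -0.0087  0.1233] rot [-1.7998e+02  8.0000e-02  5.0000e-02] op 0.0337 F [ 0.1  0.6 -3.4]
dot px [279.  277.2] area 312 world [534.7  -8.3 143.3] rel [ 0.8  0.4 20. ]
dot px [213.2 299. ] area 370 world [521.7  25.8 143.3] rel [-12.2  34.5  20. ]
dot px [344.7 299. ] area 367 world [521.9 -42.4 143.3] rel [-12.1 -33.7  20. ]
65 (519.3, 116.9, 63.2, 58.8, 89.0, '[45, 305]')
85 (519.4, 116.9, 62.8, 58.2, 88.9, '[44, 305]')
```

>>> apply_moves --delta_pos '[[0, -0.002, -0.02], [0, -0.002, -0.04], [0, -0.002, -0.05], [0, -0.002, -0.056], [0, -0.002, -0.06], [0, -0.002, -0.062], [0, -0.002, -0.064], [0, -0.002, -0.064]]' --dr '[[0, 0, 0], [0, 0, 0], [0, 0, 0], [0, 0, 0], [0, 0, 0], [0, 0, 0], [0, 0, 0], [0, 0, 0]]' --jaw '[0.2, 0.2, 0.2, 0.2, 0.2, 0.2, 0.2, 0.2]'

```text
time: 27.57
tool_pos: [0.5342, -0.0105, 0.0986]
tool_rot: [3.141, -0.0, -0.0]
contact_force: [0.1, -0.4, -3.5]
opening: 0.0334
grip_force: 50.0
```

>>> apply_moves --delta_pos '[[0, 0, -0.001], [0, 0, -0.002], [0, 0, -0.003], [0, 0, -0.003], [0, 0, -0.003]]' --dr '[[0, 0, 0], [0, 0, 0], [0, 0, 0], [0, 0, 0], [0, 0, 0]]' --jaw '[0.2, 0.2, 0.2, 0.2, 0.2]'

```text
time: 27.98
tool_pos: [0.5342, -0.0105, 0.0985]
tool_rot: [3.141, -0.001, -0.0]
contact_force: [-4.0, 0.3, 7.9]
opening: 0.0338
grip_force: 50.0
```

>>> apply_moves --delta_pos '[[0, 0, 0], [0, 0, 0], [0, 0, 0], [0, 0, 0], [0, 0, 0.03], [0, 0, 0.1], [0, 0, 0.2], [0, 0, 0.3]]' --dr '[[0, 0, 0], [0, 0, 0], [0, 0, 0], [0, 0, 0], [0, 0, 0], [0, 0, 0], [0, 0, 0], [0, 0, 0]]' --jaw '[0.5, 0.6, 0.6, 0.6, 0.7, 0.8, 0.8, 0.8]'

```text
time: 28.65
tool_pos: [0.5333, -0.0104, 0.2177]
tool_rot: [-3.141, 0.003, -0.0]
contact_force: [1.3, -0.1, 0.6]
opening: 0.0725
grip_force: 0.0
```

>>> apply_moves --delta_pos '[[0, 0, 0], [0, 0, 0], [0, 0, 0], [0, 0, 0], [0, 0, 0], [0, 0, 0], [0, 0, 0], [0, 0, 0]]' --dr '[[0, 0, 0], [0, 0, 0], [0, 0, 0], [0, 0, 0], [0, 0, 0], [0, 0, 0], [0, 0, 0], [0, 0, 0]]' --jaw '[0.8, 0.8, 0.8, 0.8, 0.8, 0.8, 0.8, 0.8]'

```text
time: 29.32
tool_pos: [0.5339, -0.0105, 0.2166]
tool_rot: [-3.142, 0.001, -0.0]
contact_force: [-0.5, -0.1, -0.1]
opening: 0.0735
grip_force: 0.0
```

```bash
python3 near.py .119 wd3|grep "dot px"; python3 - <<'E'
import cv2
im=cv2.imread("pics/wd3.png"); cv2.imwrite("pics/wd3c.png",cv2.resize(im[95:275,178:378],None,fx=3,fy=3,interpolation=cv2.INTER_CUBIC))
E
```

```text
dot px [279.  210.3] area 119 world [534.  -10.1 119. ] rel [  0.1   0.4 -97.6]
dot px [145.1 298.3] area 570 world [444.6 120.  119. ] rel [-89.3 130.5 -97.6]
dot px [413.1 298. ] area 593 world [ 444.9 -140.3  119. ] rel [ -88.9 -129.8  -97.6]
```

View pics/wd3c.png

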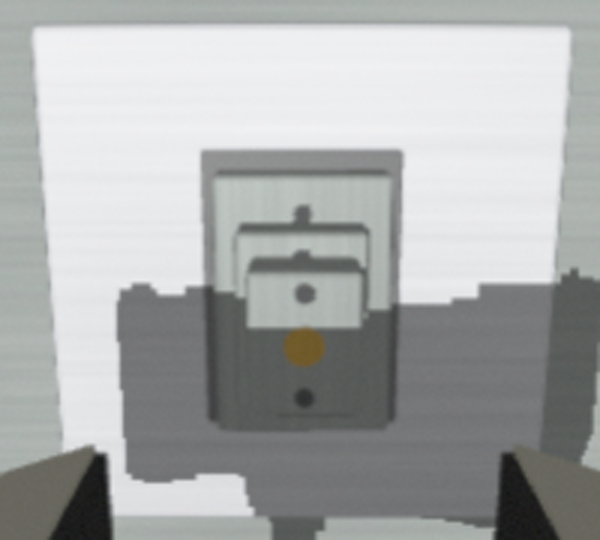

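The stack is centred: d at (534.0,-10.1), all square. Waiting over 3 s.

>>> apply_moves --delta_pos '[[0, 0, 0], [0, 0, 0], [0, 0, 0], [0, 0, 0], [0, 0, 0], [0, 0, 0], [0, 0, 0], [0, 0, 0]]' --dr '[[0, 0, 0], [0, 0, 0], [0, 0, 0], [0, 0, 0], [0, 0, 0], [0, 0, 0], [0, 0, 0], [0, 0, 0]]' --jaw '[0.8, 0.8, 0.8, 0.8, 0.8, 0.8, 0.8, 0.8]'

```text
time: 30.03
tool_pos: [0.534, -0.0105, 0.2172]
tool_rot: [3.142, 0.0, -0.0]
contact_force: [-0.0, 0.1, -0.1]
opening: 0.0736
grip_force: 0.0
```

>>> apply_moves --delta_pos '[[0, 0, 0], [0, 0, 0], [0, 0, 0], [0, 0, 0], [0, 0, 0], [0, 0, 0], [0, 0, 0], [0, 0, 0]]' --dr '[[0, 0, 0], [0, 0, 0], [0, 0, 0], [0, 0, 0], [0, 0, 0], [0, 0, 0], [0, 0, 0], [0, 0, 0]]' --jaw '[0.8, 0.8, 0.8, 0.8, 0.8, 0.8, 0.8, 0.8]'

```text
time: 30.7
tool_pos: [0.534, -0.0105, 0.2171]
tool_rot: [3.142, 0.0, -0.0]
contact_force: [-0.5, -0.0, 0.3]
opening: 0.0736
grip_force: 0.0
```

>>> apply_moves --delta_pos '[[0, 0, 0], [0, 0, 0], [0, 0, 0], [0, 0, 0], [0, 0, 0], [0, 0, 0], [0, 0, 0], [0, 0, 0]]' --dr '[[0, 0, 0], [0, 0, 0], [0, 0, 0], [0, 0, 0], [0, 0, 0], [0, 0, 0], [0, 0, 0], [0, 0, 0]]' --jaw '[0.8, 0.8, 0.8, 0.8, 0.8, 0.8, 0.8, 0.8]'

```text
time: 31.37
tool_pos: [0.534, -0.0105, 0.2171]
tool_rot: [3.142, 0.0, -0.0]
contact_force: [0.7, -0.5, 0.4]
opening: 0.0733
grip_force: 0.0
```

>>> apply_moves --delta_pos '[[0, 0, 0], [0, 0, 0], [0, 0, 0], [0, 0, 0], [0, 0, 0], [0, 0, 0], [0, 0, 0], [0, 0, 0]]' --dr '[[0, 0, 0], [0, 0, 0], [0, 0, 0], [0, 0, 0], [0, 0, 0], [0, 0, 0], [0, 0, 0], [0, 0, 0]]' --jaw '[0.8, 0.8, 0.8, 0.8, 0.8, 0.8, 0.8, 0.8]'

```text
time: 32.03
tool_pos: [0.534, -0.0105, 0.2172]
tool_rot: [3.141, -0.0, -0.0]
contact_force: [0.7, 0.6, -0.2]
opening: 0.0736
grip_force: 0.0
```

>>> apply_moves --delta_pos '[[0, 0, 0], [0, 0, 0], [0, 0, 0], [0, 0, 0], [0, 0, 0], [0, 0, 0], [0, 0, 0], [0, 0, 0]]' --dr '[[0, 0, 0], [0, 0, 0], [0, 0, 0], [0, 0, 0], [0, 0, 0], [0, 0, 0], [0, 0, 0], [0, 0, 0]]' --jaw '[0.8, 0.8, 0.8, 0.8, 0.8, 0.8, 0.8, 0.8]'

```text
time: 32.7
tool_pos: [0.5341, -0.0105, 0.2171]
tool_rot: [3.142, -0.0, -0.0]
contact_force: [0.4, 0.4, -0.2]
opening: 0.0732
grip_force: 0.0
```

>>> apply_moves --delta_pos '[[0, 0, 0], [0, 0, 0], [0, 0, 0], [0, 0, 0], [0, 0, 0], [0, 0, 0], [0, 0, 0], [0, 0, 0]]' --dr '[[0, 0, 0], [0, 0, 0], [0, 0, 0], [0, 0, 0], [0, 0, 0], [0, 0, 0], [0, 0, 0], [0, 0, 0]]' --jaw '[0.8, 0.8, 0.8, 0.8, 0.8, 0.8, 0.8, 0.8]'

```text
time: 33.37
tool_pos: [0.534, -0.0105, 0.2171]
tool_rot: [3.142, -0.0, -0.0]
contact_force: [0.0, 0.1, -0.1]
opening: 0.0736
grip_force: 0.0
```

```bash
python3 near.py .119 wd4|grep "dot px"; python3 -c "
from h import *
st()"
```

```text
dot px [278.9 210.3] area 120 world [534.1 -10.  119. ] rel [  0.    0.4 -98.1]
dot px [145.2 298.3] area 577 world [444.6 120.2 119. ] rel [-89.4 130.7 -98.1]
dot px [413.  297.9] area 591 world [ 445.  -140.5  119. ] rel [ -89.  -130.   -98.1]
t 33.42 pos [ 0.534  -0.0105  0.2171] rot [ 1.7999e+02  0.0000e+00 -1.0000e-02] op 0.0735 F [-0.4  0.2  0.1]
```

Undisturbed for over 5 s. Now unstack: d first.

>>> apply_moves --delta_pos '[[0, 0, -0.08], [0, 0, -0.17], [0, 0, -0.24], [0, 0, -0.285], [0, 0, -0.292], [0, 0, -0.292], [0, 0, -0.292], [0, 0, -0.292]]' --dr '[[0, 0, 0], [0, 0, 0], [0, 0, 0], [0, 0, 0], [0, 0, 0], [0, 0, 0], [0, 0, 0], [0, 0, 0]]' --jaw '[0.7, 0.7, 0.7, 0.7, 0.7, 0.6, 0.5, 0.4]' --force 30

```text
time: 34.08
tool_pos: [0.5352, -0.0107, 0.102]
tool_rot: [3.141, -0.003, -0.0]
contact_force: [-0.8, 0.4, 0.9]
opening: 0.0487
grip_force: 0.0
```

>>> apply_moves --delta_pos '[[0, 0, 0], [0, 0, 0], [0, 0, 0], [0, 0, 0], [0, 0, 0], [0, 0, 0], [0, 0, 0], [0, 0, 0]]' --dr '[[0, 0, 0], [0, 0, 0], [0, 0, 0], [0, 0, 0], [0, 0, 0], [0, 0, 0], [0, 0, 0], [0, 0, 0]]' --jaw '[0.3, 0.2, 0.2, 0.2, 0.2, 0.2, 0.2, 0.2]'

```text
time: 34.75
tool_pos: [0.5346, -0.0105, 0.1014]
tool_rot: [3.141, -0.002, -0.0]
contact_force: [-1.3, -0.8, 7.6]
opening: 0.0338
grip_force: 30.0
```

>>> apply_moves --delta_pos '[[0, 0, 0.02], [0, 0, 0.05], [0, 0, 0.09], [0, 0, 0.14], [0, 0, 0.18], [0, 0, 0.2], [0, 0, 0.2], [0, 0, 0.2]]' --dr '[[0, 0, 0], [0, 0, 0], [0, 0, 0], [0, 0, 0], [0, 0, 0], [0, 0, 0], [0, 0, 0], [0, 0, 0]]' --jaw '[0.2, 0.2, 0.2, 0.2, 0.2, 0.2, 0.2, 0.2]' --force 50

```text
time: 35.42
tool_pos: [0.5337, -0.0104, 0.18]
tool_rot: [3.142, 0.001, -0.0]
contact_force: [0.6, -0.5, -3.7]
opening: 0.0335
grip_force: 50.0
```

>>> apply_moves --delta_pos '[[0.01, 0.04, 0], [0.03, 0.12, 0], [0.05, 0.22, 0], [0.07, 0.32, 0], [0.09, 0.41, 0], [0.11, 0.5, 0], [0.128, 0.56, 0], [0.128, 0.576, 0]]' --dr '[[0, 0, 0], [0, 0, 0], [0, 0, 0], [0, 0, 0], [0, 0, 0], [0, 0, 0], [0, 0, 0], [0, 0, 0]]' --jaw '[0.2, 0.2, 0.2, 0.2, 0.2, 0.2, 0.2, 0.2]'

```text
time: 36.08
tool_pos: [0.5849, 0.224, 0.178]
tool_rot: [-3.141, 0.002, 0.003]
contact_force: [-0.5, -0.0, -2.9]
opening: 0.0334
grip_force: 50.0
```

>>> apply_moves --delta_pos '[[0, 0, -0.05], [0, 0, -0.13], [0, 0, -0.21], [0, 0, -0.29], [0, 0, -0.36], [0, 0, -0.39], [0, 0, -0.405], [0, 0, -0.405]]' --dr '[[0, 0, 0], [0, 0, 0], [0, 0, 0], [0, 0, 0], [0, 0, 0], [0, 0, 0], [0, 0, 0], [0, 0, 0]]' --jaw '[0.2, 0.2, 0.2, 0.2, 0.2, 0.2, 0.2, 0.2]'

```text
time: 36.75
tool_pos: [0.5845, 0.2194, 0.017]
tool_rot: [3.141, 0.003, -0.001]
contact_force: [-0.3, 0.7, -3.5]
opening: 0.0335
grip_force: 50.0
```

>>> apply_moves --delta_pos '[[0, 0, -0.004], [0, 0, -0.008], [0, 0, -0.011], [0, 0, -0.013], [0, 0, -0.013]]' --dr '[[0, 0, 0], [0, 0, 0], [0, 0, 0], [0, 0, 0], [0, 0, 0]]' --jaw '[0.2, 0.2, 0.2, 0.2, 0.2]'

```text
time: 37.17
tool_pos: [0.5855, 0.22, 0.0138]
tool_rot: [-3.141, -0.001, -0.0]
contact_force: [-0.4, 0.2, -2.5]
opening: 0.0335
grip_force: 50.0
```

>>> apply_moves --delta_pos '[[0, 0, -0.003], [0, 0, -0.006], [0, 0, -0.008], [0, 0, -0.009], [0, 0, -0.009]]' --dr '[[0, 0, 0], [0, 0, 0], [0, 0, 0], [0, 0, 0], [0, 0, 0]]' --jaw '[0.2, 0.2, 0.2, 0.2, 0.2]'

```text
time: 37.58
tool_pos: [0.5853, 0.2199, 0.0104]
tool_rot: [3.142, -0.0, -0.0]
contact_force: [-2.7, -0.9, 4.8]
opening: 0.0335
grip_force: 50.0
```

>>> apply_moves --delta_pos '[[0, 0, 0], [0, 0, 0], [0, 0, 0], [0, 0, 0.02], [0, 0, 0.1], [0, 0, 0.2], [0, 0, 0.3], [0, 0, 0.4]]' --dr '[[0, 0, 0], [0, 0, 0], [0, 0, 0], [0, 0, 0], [0, 0, 0], [0, 0, 0], [0, 0, 0], [0, 0, 0]]' --jaw '[0.5, 0.6, 0.6, 0.6, 0.6, 0.7, 0.8, 0.8]' --force 30

```text
time: 38.25
tool_pos: [0.585, 0.2198, 0.1718]
tool_rot: [3.142, 0.0, -0.0]
contact_force: [0.8, -0.1, 0.1]
opening: 0.0699
grip_force: 0.0
```

>>> apply_moves --delta_pos '[[-0.01, -0.04, 0.06], [-0.03, -0.12, 0.06], [-0.05, -0.22, 0.06], [-0.07, -0.32, 0.06], [-0.09, -0.41, 0.06], [-0.11, -0.5, 0.06], [-0.128, -0.56, 0.06], [-0.128, -0.574, 0.06]]' --dr '[[0, 0, 0], [0, 0, 0], [0, 0, 0], [0, 0, 0], [0, 0, 0], [0, 0, 0], [0, 0, 0], [0, 0, 0]]' --jaw '[0.8, 0.8, 0.8, 0.8, 0.8, 0.8, 0.8, 0.8]'

```text
time: 38.92
tool_pos: [0.533, -0.0132, 0.1942]
tool_rot: [3.14, -0.0, -0.004]
contact_force: [0.5, 0.7, 0.4]
opening: 0.0735
grip_force: 0.0
```

>>> apply_moves --delta_pos '[[0, 0, 0], [0, 0, 0], [0, 0, 0]]' --dr '[[0, 0, 0], [0, 0, 0], [0, 0, 0]]' --jaw '[0.8, 0.8, 0.8]'

```text
time: 39.17
tool_pos: [0.5344, -0.0085, 0.1937]
tool_rot: [-3.141, -0.0, 0.001]
contact_force: [0.1, -0.1, 0.4]
opening: 0.0734
grip_force: 0.0
```

```bash
python3 near.py .095 we0|grep -v '^[168]'
```

```text
t 39.17 pos [ 0.5344 -0.0085  0.1937] rot [-1.7998e+02 -2.0000e-02  5.0000e-02] op 0.0734 F [ 0.1 -0.1  0.4]
dot px [ 66.4 147.2] area 82 world [590.2 172.8  95. ] rel [ 55.8 181.3 -98.7]
dot px [280.4 210.4] area 116 world [534.2  -9.3  95. ] rel [ -0.1  -0.8 -98.7]
dot px [145.1 298.1] area 583 world [444.7 122.4  95. ] rel [-89.7 130.9 -98.7]
dot px [413.  297.7] area 592 world [ 445.4 -138.8   95. ] rel [ -89.  -130.2  -98.7]
```

>>> apply_moves --delta_pos '[[0, -0.002, -0.08], [0, -0.002, -0.17], [0, -0.002, -0.24], [0, -0.002, -0.28], [0, -0.002, -0.287], [0, -0.002, -0.287], [0, -0.002, -0.287], [0, -0.002, -0.287]]' --dr '[[0, 0, 0], [0, 0, 0], [0, 0, 0], [0, 0, 0], [0, 0, 0], [0, 0, 0], [0, 0, 0], [0, 0, 0]]' --jaw '[0.8, 0.8, 0.8, 0.8, 0.8, 0.7, 0.6, 0.5]' --force 30

```text
time: 39.88
tool_pos: [0.5352, -0.0102, 0.0802]
tool_rot: [3.141, -0.003, 0.0]
contact_force: [-0.6, -0.2, 0.4]
opening: 0.058
grip_force: 0.0
```

>>> apply_moves --delta_pos '[[0, 0, 0], [0, 0, 0], [0, 0, 0], [0, 0, 0], [0, 0, 0], [0, 0, 0], [0, 0, 0], [0, 0, 0]]' --dr '[[0, 0, 0], [0, 0, 0], [0, 0, 0], [0, 0, 0], [0, 0, 0], [0, 0, 0], [0, 0, 0], [0, 0, 0]]' --jaw '[0.35, 0.3, 0.3, 0.3, 0.3, 0.3, 0.3, 0.3]'

```text
time: 40.55
tool_pos: [0.5346, -0.0103, 0.0797]
tool_rot: [-3.142, -0.002, -0.0]
contact_force: [-0.8, 2.4, 6.7]
opening: 0.0418
grip_force: 30.0
```

>>> apply_moves --delta_pos '[[0, 0, 0.02], [0, 0, 0.05], [0, 0, 0.09], [0, 0, 0.14], [0, 0, 0.18], [0, 0, 0.2], [0, 0, 0.2], [0, 0, 0.2]]' --dr '[[0, 0, 0], [0, 0, 0], [0, 0, 0], [0, 0, 0], [0, 0, 0], [0, 0, 0], [0, 0, 0], [0, 0, 0]]' --jaw '[0.3, 0.3, 0.3, 0.3, 0.3, 0.3, 0.3, 0.3]' --force 50

```text
time: 41.22
tool_pos: [0.5337, -0.0105, 0.1584]
tool_rot: [3.141, 0.001, -0.0]
contact_force: [-1.2, -0.3, -4.8]
opening: 0.0414
grip_force: 50.0
```

>>> apply_moves --delta_pos '[[-0.02, 0.05, 0], [-0.04, 0.14, 0], [-0.06, 0.24, 0], [-0.08, 0.34, 0], [-0.1, 0.44, 0], [-0.12, 0.54, 0], [-0.14, 0.64, 0], [-0.16, 0.72, 0]]' --dr '[[0, 0, 0], [0, 0, 0], [0, 0, 0], [0, 0, 0], [0, 0, 0], [0, 0, 0], [0, 0, 0], [0, 0, 0]]' --jaw '[0.3, 0.3, 0.3, 0.3, 0.3, 0.3, 0.3, 0.3]'

```text
time: 41.88
tool_pos: [0.4684, 0.2798, 0.1572]
tool_rot: [3.141, 0.003, 0.001]
contact_force: [0.8, -0.5, -3.6]
opening: 0.0418
grip_force: 50.0
```

>>> apply_moves --delta_pos '[[-0.02, 0.08, 0], [-0.027, 0.131, -0.05], [-0.027, 0.131, -0.13], [-0.027, 0.131, -0.21], [-0.027, 0.131, -0.28], [-0.027, 0.131, -0.33], [-0.027, 0.131, -0.35], [-0.027, 0.131, -0.355]]' --dr '[[0, 0, 0], [0, 0, 0], [0, 0, 0], [0, 0, 0], [0, 0, 0], [0, 0, 0], [0, 0, 0], [0, 0, 0]]' --jaw '[0.3, 0.3, 0.3, 0.3, 0.3, 0.3, 0.3, 0.3]'

```text
time: 42.55
tool_pos: [0.4575, 0.3289, 0.0139]
tool_rot: [3.139, 0.005, -0.0]
contact_force: [-1.0, -0.0, -3.0]
opening: 0.0414
grip_force: 50.0
```

>>> apply_moves --delta_pos '[[0, 0, 0], [0, 0, -0.003], [0, 0, -0.006], [0, 0, -0.009], [0, 0, -0.011], [0, 0, -0.012], [0, 0, -0.012], [0, 0, -0.012]]' --dr '[[0, 0, 0], [0, 0, 0], [0, 0, 0], [0, 0, 0], [0, 0, 0], [0, 0, 0], [0, 0, 0], [0, 0, 0]]' --jaw '[0.3, 0.3, 0.3, 0.3, 0.3, 0.3, 0.3, 0.3]'

```text
time: 43.22
tool_pos: [0.4593, 0.3299, 0.0121]
tool_rot: [-3.142, -0.0, -0.0]
contact_force: [-0.0, 0.6, -4.2]
opening: 0.0414
grip_force: 50.0
```

>>> apply_moves --delta_pos '[[0, 0, -0.002], [0, 0, -0.004], [0, 0, -0.005], [0, 0, -0.005], [0, 0, -0.005]]' --dr '[[0, 0, 0], [0, 0, 0], [0, 0, 0], [0, 0, 0], [0, 0, 0]]' --jaw '[0.3, 0.3, 0.3, 0.3, 0.3]'

```text
time: 43.63
tool_pos: [0.4593, 0.33, 0.0108]
tool_rot: [-3.141, -0.0, -0.0]
contact_force: [-3.1, -2.2, 5.2]
opening: 0.0415
grip_force: 50.0
```

>>> apply_moves --delta_pos '[[0, 0, 0], [0, 0, 0], [0, 0, 0], [0, 0, 0.02], [0, 0, 0.1], [0, 0, 0.2], [0, 0, 0.3], [0, 0, 0.4]]' --dr '[[0, 0, 0], [0, 0, 0], [0, 0, 0], [0, 0, 0], [0, 0, 0], [0, 0, 0], [0, 0, 0], [0, 0, 0]]' --jaw '[0.6, 0.7, 0.7, 0.7, 0.7, 0.8, 1, 1]' --force 30

```text
time: 44.3
tool_pos: [0.4589, 0.3297, 0.1722]
tool_rot: [3.141, 0.0, -0.0]
contact_force: [0.3, -0.5, 0.1]
opening: 0.0796
grip_force: 0.0
```

>>> apply_moves --delta_pos '[[0.02, -0.05, 0.05], [0.04, -0.14, 0.05], [0.06, -0.24, 0.05], [0.08, -0.34, 0.05], [0.1, -0.44, 0.05], [0.12, -0.54, 0.05], [0.14, -0.64, 0.05], [0.16, -0.72, 0.05]]' --dr '[[0, 0, 0], [0, 0, 0], [0, 0, 0], [0, 0, 0], [0, 0, 0], [0, 0, 0], [0, 0, 0], [0, 0, 0]]' --jaw '[1, 1, 1, 1, 1, 1, 1, 1]'

```text
time: 44.97
tool_pos: [0.5233, 0.0392, 0.1907]
tool_rot: [3.141, -0.001, -0.001]
contact_force: [0.2, 1.2, -1.1]
opening: 0.092
grip_force: 0.0
```

>>> apply_moves --delta_pos '[[0.02, -0.08, 0], [0.028, -0.129, 0], [0.028, -0.129, 0], [0.028, -0.129, 0], [0.028, -0.129, 0], [0.028, -0.129, 0]]' --dr '[[0, 0, 0], [0, 0, 0], [0, 0, 0], [0, 0, 0], [0, 0, 0], [0, 0, 0]]' --jaw '[1, 1, 1, 1, 1, 1]'

```text
time: 45.47
tool_pos: [0.5342, -0.0085, 0.1901]
tool_rot: [-3.141, 0.0, 0.001]
contact_force: [-0.4, 0.1, 0.6]
opening: 0.0919
grip_force: 0.0
```

```bash
python3 near.py .073 we1
```

```text
t 45.47 pos [ 0.5342 -0.0085  0.1901] rot [-1.7999e+02  0.0000e+00  6.0000e-02] op 0.0919 F [-0.4  0.1  0.6]
dot px [ 64.1 147.1] area 81 world [588.4 188.   73. ] rel [  54.3  196.6 -117.1]
dot px [280.6 205.1] area 103 world [533.5  -9.6  73. ] rel [  -0.7   -1.1 -117.1]
dot px [  2.3 253.7] area 41 world [480.8 280.1  73. ] rel [ -53.4  288.7 -117.1]
dot px [114.5 297.2] area 659 world [432.7 164.8  73. ] rel [-101.5  173.3 -117.1]
dot px [443.6 297.3] area 688 world [ 433.1 -181.4   73. ] rel [-101.1 -172.9 -117.1]
65 (483.5, 273.2, 76.1, 49.2, -60.4, '[15, 252]')
65 (588.6, 182.1, 40.6, 38.8, 89.5, '[69, 145]')
85 (483.6, 273.4, 74.4, 47.2, -60.1, '[14, 252]')
85 (560.5, -193.9, 100.2, 32.1, -17.5, '[479, 175]')
85 (588.7, 187.0, 37.2, 30.1, -0.6, '[65, 146]')
105 (517.2, -9.1, 68.5, 57.1, 89.6, '[278, 221]')
105 (560.2, -194.3, 101.5, 34.1, -16.8, '[479, 176]')
```

>>> apply_moves --delta_pos '[[0, -0.003, -0.08], [0, -0.003, -0.17], [0, -0.003, -0.25], [0, -0.003, -0.31], [0, -0.003, -0.323], [0, -0.003, -0.323], [0, -0.003, -0.323], [0, -0.003, -0.323]]' --dr '[[0, 0, 0], [0, 0, 0], [0, 0, 0], [0, 0, 0], [0, 0, 0], [0, 0, 0], [0, 0, 0], [0, 0, 0]]' --jaw '[1, 1, 1, 1, 1, 0.9, 0.8, 0.7]' --force 30

```text
time: 46.18
tool_pos: [0.5357, -0.0107, 0.0626]
tool_rot: [3.141, -0.003, 0.0]
contact_force: [0.2, -0.4, 0.6]
opening: 0.0764
grip_force: 0.0
```

>>> apply_moves --delta_pos '[[0, 0, 0], [0, 0, 0], [0, 0, 0], [0, 0, 0], [0, 0, 0], [0, 0, 0], [0, 0, 0], [0, 0, 0]]' --dr '[[0, 0, 0], [0, 0, 0], [0, 0, 0], [0, 0, 0], [0, 0, 0], [0, 0, 0], [0, 0, 0], [0, 0, 0]]' --jaw '[0.6, 0.5, 0.5, 0.5, 0.5, 0.5, 0.5, 0.5]'

```text
time: 46.85
tool_pos: [0.5351, -0.0106, 0.062]
tool_rot: [-3.141, -0.002, -0.0]
contact_force: [-0.8, 2.6, 6.8]
opening: 0.0595
grip_force: 30.0
```

>>> apply_moves --delta_pos '[[0, 0, 0.02], [0, 0, 0.05], [0, 0, 0.09], [0, 0, 0.14], [0, 0, 0.19], [0, 0, 0.22], [0, 0, 0.22], [0, 0, 0.22]]' --dr '[[0, 0, 0], [0, 0, 0], [0, 0, 0], [0, 0, 0], [0, 0, 0], [0, 0, 0], [0, 0, 0], [0, 0, 0]]' --jaw '[0.5, 0.5, 0.5, 0.5, 0.5, 0.5, 0.5, 0.5]' --force 55

```text
time: 47.52
tool_pos: [0.5341, -0.011, 0.1486]
tool_rot: [3.141, 0.0, -0.0]
contact_force: [-0.5, 0.4, -6.5]
opening: 0.0596
grip_force: 55.0
```

```bash
python3 - <<'E'
from h import *
s=st(); im,cam=shot("top")
H,S,V=cv2.split(cv2.cvtColor(im,cv2.COLOR_BGR2HSV))
m=np.zeros_like(V); m[185:255,163:235]=1
print(rects((V>90)&(m>0),cam,.027,60))
E
```

```text
t 47.52 pos [ 0.5341 -0.011   0.1486] rot [ 1.7998e+02  2.0000e-02 -1.0000e-02] op 0.0596 F [-0.5  0.4 -6.5]
[(459.7, 328.5, 56.3, 43.1, 1.7, '[178, 235]'), (585.5, 218.5, 41.7, 33.4, 3.2, '[213, 198]')]
```

>>> apply_moves --delta_pos '[[-0.01, 0.04, 0], [-0.03, 0.12, 0], [-0.06, 0.21, 0], [-0.09, 0.3, 0], [-0.12, 0.39, 0], [-0.15, 0.48, 0], [-0.168, 0.54, 0], [-0.168, 0.565, 0]]' --dr '[[0, 0, 0], [0, 0, 0], [0, 0, 0], [0, 0, 0], [0, 0, 0], [0, 0, 0], [0, 0, 0], [0, 0, 0]]' --jaw '[0.5, 0.5, 0.5, 0.5, 0.5, 0.5, 0.5, 0.5]'

```text
time: 48.23
tool_pos: [0.4642, 0.218, 0.1471]
tool_rot: [3.141, 0.004, 0.003]
contact_force: [0.1, -0.8, -7.2]
opening: 0.0594
grip_force: 55.0
```

>>> apply_moves --delta_pos '[[0, 0, 0], [0, 0, -0.06], [0, 0, -0.13], [0, 0, -0.2], [0, 0, -0.26], [0, 0, -0.31], [0, 0, -0.325], [0, 0, -0.328]]' --dr '[[0, 0, 0], [0, 0, 0], [0, 0, 0], [0, 0, 0], [0, 0, 0], [0, 0, 0], [0, 0, 0], [0, 0, 0]]' --jaw '[0.5, 0.5, 0.5, 0.5, 0.5, 0.5, 0.5, 0.5]'

```text
time: 48.9
tool_pos: [0.4662, 0.2137, 0.0156]
tool_rot: [3.14, 0.004, -0.001]
contact_force: [0.1, 0.2, -5.9]
opening: 0.0592
grip_force: 55.0
```

>>> apply_moves --delta_pos '[[0, 0, 0], [0, 0, -0.003], [0, 0, -0.006], [0, 0, -0.009], [0, 0, -0.012], [0, 0, -0.013], [0, 0, -0.014], [0, 0, -0.014]]' --dr '[[0, 0, 0], [0, 0, 0], [0, 0, 0], [0, 0, 0], [0, 0, 0], [0, 0, 0], [0, 0, 0], [0, 0, 0]]' --jaw '[0.5, 0.5, 0.5, 0.5, 0.5, 0.5, 0.5, 0.5]'

```text
time: 49.57
tool_pos: [0.4672, 0.2152, 0.012]
tool_rot: [3.142, -0.0, -0.0]
contact_force: [0.8, -0.1, -6.9]
opening: 0.0594
grip_force: 55.0
```

>>> apply_moves --delta_pos '[[0, 0, -0.001], [0, 0, -0.003], [0, 0, -0.004], [0, 0, -0.004], [0, 0, -0.004]]' --dr '[[0, 0, 0], [0, 0, 0], [0, 0, 0], [0, 0, 0], [0, 0, 0]]' --jaw '[0.5, 0.5, 0.5, 0.5, 0.5]'

```text
time: 49.98
tool_pos: [0.4673, 0.2152, 0.011]
tool_rot: [-3.141, -0.001, -0.0]
contact_force: [-3.8, -1.7, 6.9]
opening: 0.0592
grip_force: 55.0
```

>>> apply_moves --delta_pos '[[0, 0, 0], [0, 0, 0], [0, 0, 0], [0, 0, 0.02], [0, 0, 0.1], [0, 0, 0.2], [0, 0, 0.3], [0, 0, 0.4]]' --dr '[[0, 0, 0], [0, 0, 0], [0, 0, 0], [0, 0, 0], [0, 0, 0], [0, 0, 0], [0, 0, 0], [0, 0, 0]]' --jaw '[0.8, 0.9, 0.9, 0.9, 0.9, 1, 1, 1]' --force 30

```text
time: 50.65
tool_pos: [0.4669, 0.215, 0.1726]
tool_rot: [3.141, -0.0, -0.0]
contact_force: [1.1, -0.1, -0.0]
opening: 0.0915
grip_force: 0.0
```

>>> apply_moves --delta_pos '[[0, 0, 0.1], [0, 0, 0.2], [0, 0, 0.24], [0, 0, 0.24], [0, 0, 0.24], [0, 0, 0.24]]' --dr '[[0, 0, 0], [0, 0, 0], [0, 0, 0], [0, 0, 0], [0, 0, 0], [0, 0, 0]]' --jaw '[1, 1, 1, 1, 1, 1]'

```text
time: 51.15
tool_pos: [0.4665, 0.2149, 0.2652]
tool_rot: [3.141, 0.002, -0.0]
contact_force: [0.4, -0.4, -1.4]
opening: 0.0918
grip_force: 0.0
```

```bash
python3 mat.py wf0
```

```text
t 51.15 pos [0.4665 0.2149 0.2652] rot [ 1.7996e+02  1.2000e-01 -1.0000e-02] op 0.0918 F [ 0.4 -0.4 -1.4]
a (466.1, 215.9, 90.2, 61.7, -0.0, '[278, 176]')
a (466.8, 215.6, 89.0, 60.2, -0.2, '[278, 176]')
c (459.8, 328.3, 61.0, 47.1, 0.1, '[193, 182]')
c (459.8, 329.3, 58.2, 43.9, -0.2, '[193, 183]')
d (584.2, 220.4, 43.5, 34.7, -0.0, '[274, 82]')
d (584.8, 220.6, 44.6, 35.5, -0.0, '[274, 82]')
pad/mat (534.7, -7.7, 99.1, 70.1, -0.0, '[465, 126]')
pad/mat (517.6, 272.2, 250.9, 250.9, 4.9, '[237, 127]')
```

View pics/wf0.png

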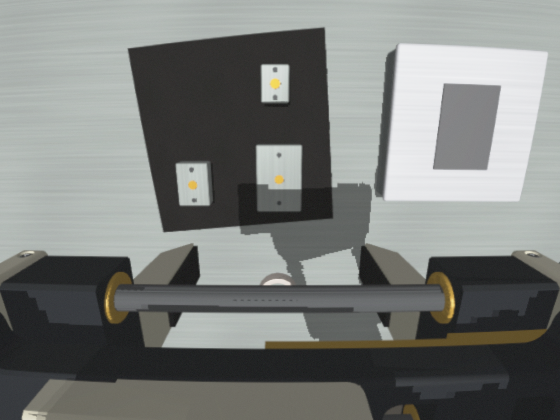

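All three weights lie flat on the mat: a (278,178), c (194,184), d (275,84). Now the handle.

>>> apply_moves --delta_pos '[[0.043, -0.1, 0], [0.043, -0.2, 0], [0.043, -0.305, 0], [0.043, -0.305, 0], [0.043, -0.305, 0]]' --dr '[[0, 0, 0.2], [0, 0, 0.4], [0, 0, 0.6], [0, 0, 0.77], [0, 0, 0.77]]' --jaw '[1, 1, 1, 1, 1]'

```text
time: 51.62
tool_pos: [0.4839, 0.091, 0.2647]
tool_rot: [-3.141, 0.003, 0.384]
contact_force: [-0.3, 0.3, -0.4]
opening: 0.0918
grip_force: 0.0
```

>>> apply_moves --delta_pos '[[0.043, -0.1, 0], [0.043, -0.2, 0], [0.043, -0.305, 0], [0.043, -0.305, 0], [0.043, -0.305, 0]]' --dr '[[0, 0, 0.2], [0, 0, 0.4], [0, 0, 0.6], [0, 0, 0.77], [0, 0, 0.77]]' --jaw '[1, 1, 1, 1, 1]'

```text
time: 52.03
tool_pos: [0.5014, -0.0298, 0.265]
tool_rot: [-3.139, 0.001, 0.767]
contact_force: [-0.6, 0.6, -0.5]
opening: 0.0916
grip_force: 0.0
```

>>> apply_moves --delta_pos '[[0.043, -0.1, 0], [0.043, -0.2, 0], [0.043, -0.305, 0], [0.043, -0.305, 0], [0.043, -0.305, 0]]' --dr '[[0, 0, 0.2], [0, 0, 0.4], [0, 0, 0.6], [0, 0, 0.77], [0, 0, 0.77]]' --jaw '[1, 1, 1, 1, 1]'

```text
time: 52.45
tool_pos: [0.519, -0.1508, 0.2651]
tool_rot: [-3.139, -0.001, 1.152]
contact_force: [-0.1, 0.4, -0.7]
opening: 0.0917
grip_force: 0.0
```

>>> apply_moves --delta_pos '[[0.043, -0.1, 0], [0.043, -0.2, 0], [0.043, -0.305, -0.05], [0.043, -0.305, -0.1], [0.043, -0.305, -0.1], [0.043, -0.305, -0.1], [0.043, -0.305, -0.1], [0.043, -0.305, -0.1]]' --dr '[[0, 0, 0.2], [0, 0, 0.4], [0, 0, 0.6], [0, 0, 0.77], [0, 0, 0.77], [0, 0, 0.77], [0, 0, 0.77], [0, 0, 0.77]]' --jaw '[1, 1, 1, 1, 1, 1, 1, 0.8]'

```text
time: 53.12
tool_pos: [0.5372, -0.271, 0.2281]
tool_rot: [3.139, 0.001, 1.539]
contact_force: [-1.0, 0.2, 0.6]
opening: 0.0885
grip_force: 0.0
```

```bash
python3 hd.py wh2
```

```text
t 53.12 pos [ 0.5372 -0.271   0.2281] rot [1.7987e+02 5.0000e-02 8.8190e+01] op 0.0885 F [-1.   0.2  0.6]
handle [(536.3, -271.6, 78.9, 15.9, 87.7, '[277, 203]')]
yellow [(699.8, -475.3, 385.3, 21.0, -1.9, '[401, 341]'), (778.9, -325.9, 85.0, 61.9, 40.0, '[486, 230]'), (535.5, -274.5, 100.1, 99.8, 72.5, '[277, 192]'), (808.1, -176.1, 197.1, 67.5, -79.6, '[534, 89]')]
```

>>> apply_moves --delta_pos '[[-0.004, -0.003, -0.1], [-0.004, -0.003, -0.2], [-0.004, -0.003, -0.28], [-0.004, -0.003, -0.34], [-0.004, -0.003, -0.378], [-0.004, -0.003, -0.378], [-0.004, -0.003, -0.378], [-0.004, -0.003, -0.378]]' --dr '[[0, 0, 0], [0, 0, 0], [0, 0, 0], [0, 0, 0], [0, 0, 0], [0, 0, 0], [0, 0, 0], [0, 0, 0]]' --jaw '[0.7, 0.7, 0.7, 0.7, 0.7, 0.7, 0.6, 0.5]' --force 30

```text
time: 53.83
tool_pos: [0.5356, -0.2743, 0.0772]
tool_rot: [3.139, 0.002, 1.54]
contact_force: [0.2, 0.5, 0.1]
opening: 0.0551
grip_force: 0.0
```

>>> apply_moves --delta_pos '[[0, 0, 0], [0, 0, 0], [0, 0, 0], [0, 0, 0], [0, 0, 0], [0, 0, 0], [0, 0, 0], [0, 0, 0]]' --dr '[[0, 0, 0], [0, 0, 0], [0, 0, 0], [0, 0, 0], [0, 0, 0], [0, 0, 0], [0, 0, 0], [0, 0, 0]]' --jaw '[0, 0, 0, 0, 0, 0, 0, 0]'

```text
time: 54.5
tool_pos: [0.5362, -0.2743, 0.0755]
tool_rot: [3.138, 0.001, 1.54]
contact_force: [6.2, -0.7, -1.3]
opening: 0.0158
grip_force: 29.9
```

```bash
python3 -c "
from h import *
st()"
```

```text
t 54.5 pos [ 0.5362 -0.2743  0.0755] rot [1.7978e+02 5.0000e-02 8.8210e+01] op 0.0158 F [ 6.2 -0.7 -1.3]
```

>>> apply_moves --delta_pos '[[0.003, 0, 0], [0.003, 0, 0], [0.003, 0, 0], [0.003, 0, 0], [0.003, 0, 0], [0.003, 0, 0], [0.003, 0, 0], [0.003, 0, 0]]' --dr '[[0, 0, 0], [0, 0, 0.1], [0, 0, 0.23], [0, 0, 0.36], [0, 0, 0.49], [0, 0, 0.62], [0, 0, 0.76], [0, 0, 0.9]]' --jaw '[0, 0, 0, 0, 0, 0, 0, 0]' --force 45

```text
time: 55.17
tool_pos: [0.5358, -0.2743, 0.0754]
tool_rot: [3.141, 0.001, 1.993]
contact_force: [0.9, 0.2, 1.8]
opening: 0.0158
grip_force: 44.9
```

>>> apply_moves --delta_pos '[[0, 0, 0], [0, 0, 0], [0, 0, 0], [0, 0, 0], [0, 0, 0], [0, 0, 0], [0, 0, 0], [0, 0, 0]]' --dr '[[0, 0, 0.11], [0, 0, 0.22], [0, 0, 0.33], [0, 0, 0.44], [0, 0, 0.55], [0, 0, 0.67], [0, 0, 0.79], [0, 0, 0.9]]' --jaw '[0, 0, 0, 0, 0, 0, 0, 0]'

```text
time: 55.83
tool_pos: [0.5354, -0.2746, 0.0755]
tool_rot: [-3.141, 0.0, 2.443]
contact_force: [-0.8, -0.7, 1.9]
opening: 0.0157
grip_force: 44.9
```

```bash
python3 -c "
from h import *
print(st()['torque'])"
```

```text
t 55.83 pos [ 0.5354 -0.2746  0.0755] rot [-1.7997e+02  2.0000e-02  1.3995e+02] op 0.0157 F [-0.8 -0.7  1.9]
[-0.26939214  0.19978137 -0.14877629]
```

>>> apply_moves --delta_pos '[[0, 0, 0], [0, 0, 0], [0, 0, 0], [0, 0, 0], [0, 0, 0], [0, 0, 0], [0, 0, 0], [0, 0, 0]]' --dr '[[0, 0, 0.12], [0, 0, 0.24], [0, 0, 0.36], [0, 0, 0.48], [0, 0, 0.6], [0, 0, 0.72], [0, 0, 0.82], [0, 0, 0.92]]' --jaw '[0, 0, 0, 0, 0, 0, 0, 0]'

```text
time: 56.5
tool_pos: [0.5352, -0.2749, 0.0755]
tool_rot: [-3.141, -0.0, 2.9]
contact_force: [-2.6, -2.1, 3.2]
opening: 0.0166
grip_force: 47.3
```

>>> apply_moves --delta_pos '[[0, 0, 0], [0, 0, 0], [0, 0, 0]]' --dr '[[0, 0, 0.02], [0, 0, 0.02], [0, 0, 0.02]]' --jaw '[0, 0, 0]'

```text
time: 56.75
tool_pos: [0.5353, -0.2749, 0.0754]
tool_rot: [-3.141, 0.0, 2.907]
contact_force: [-4.6, -4.7, 4.0]
opening: 0.0159
grip_force: 47.9
```

```bash
python3 -c "
from h import *
print(st()['torque'])"
```

```text
t 56.75 pos [ 0.5353 -0.2749  0.0754] rot [-179.97    0.    166.54] op 0.0159 F [-4.6 -4.7  4. ]
[-0.73278302  0.61192052 -1.33837045]
```

Torque 1.34 N m against the end stop. Release, rise and check.

>>> apply_moves --delta_pos '[[0, 0, 0], [0, 0, 0], [0, 0, 0], [0, 0, 0], [0, 0, 0.1], [0, 0, 0.2], [0, 0, 0.3], [0, 0, 0.38]]' --dr '[[0, 0, 0], [0, 0, 0], [0, 0, 0], [0, 0, 0], [0, 0, 0], [0, 0, 0], [0, 0, 0], [0, 0, 0]]' --jaw '[0.7, 0.7, 0.7, 0.7, 0.7, 0.7, 0.8, 0.8]'

```text
time: 57.42
tool_pos: [0.5361, -0.2739, 0.2302]
tool_rot: [-3.141, 0.002, 2.911]
contact_force: [0.3, -0.5, -0.1]
opening: 0.0651
grip_force: 0.0
```

>>> apply_moves --delta_pos '[[0, 0, 0.02], [0, 0, 0.02], [0, 0, 0.02], [0, 0, 0.02]]' --dr '[[0, 0, 0], [0, 0, 0], [0, 0, 0], [0, 0, 0]]' --jaw '[0.8, 0.8, 0.8, 0.8]'

```text
time: 57.75
tool_pos: [0.5349, -0.2734, 0.2329]
tool_rot: [3.14, -0.004, 2.91]
contact_force: [-0.2, 0.7, 0.2]
opening: 0.0732
grip_force: 0.0
```

```bash
python3 hd.py wh3; python3 - <<'E'
from h import *
im,cam=shot("top")
H,S,V=cv2.split(cv2.cvtColor(im,cv2.COLOR_BGR2HSV))
m=np.zeros_like(V); m[185:255,163:235]=1
print(rects((V>90)&(m>0),cam,.025,60))
cv2.imwrite("pics/top9.png",im)
E
```

```text
t 57.75 pos [ 0.5349 -0.2734  0.2329] rot [179.91  -0.21 166.73] op 0.0732 F [-0.2  0.7  0.2]
handle [(533.4, -274.3, 81.4, 16.4, -17.8, '[277, 200]'), (386.7, -406.9, 77.3, 30.7, -30.6, '[93, 78]')]
yellow [(762.8, -183.2, 408.7, 21.2, 76.7, '[377, 342]'), (535.1, -274.6, 100.2, 100.2, 72.4, '[277, 189]'), (381.9, -415.5, 102.0, 98.0, -30.6, '[126, 74]')]
[(460.0, 329.0, 56.3, 43.2, 1.7, '[178, 235]'), (466.0, 213.6, 89.5, 61.4, -0.3, '[213, 234]'), (585.9, 218.8, 41.7, 33.4, 3.2, '[213, 198]')]
```

View pics/top9.png

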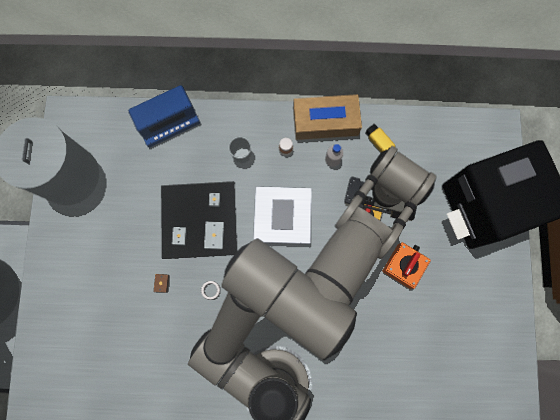

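The handle is at OFF (bar -17.8°, housing -17.6°). The weights lie flat on the mat at (178,235), (213,234) and (213,198), and the bystanders haven't moved. Handing in.

```bash
python3 -c "
from cell import job
print(job.hand_in())"
```

```text
the job is handed in; nothing more can be done
None
```

The scale check is done and handed in: isolator turned to ON, weights a, c and d (b was absent) stacked in order on the pad, centred to within about 1.5 mm and untouched for over 5 s, then laid flat on the mat, and the isolator turned back to OFF.

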